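Ready a tube block for the sample warmer

ROBOT

A 6-joint arm with a two-finger parallel gripper is mounted at the origin on the work surface. World frame = base frame: x ahead of the robot, y to its left, z up, the work surface at z = 0. Lengths are in m, angles in rad, forces in N, time in s.
With the tool pointing down it reaches from about 0.35 to 0.775 m from the base axis. Payload 7.3 kg.
Tool frame: the origin (TCP) lies midway between the tips of the shut fingers; the grasp point (between the pads) lies 19 mm behind it; z points along the fingers, y is the direction in which the jaws open and shut (so a half turn about z gives the same grasp; the last joint's range is limited). The gripper opens to 92 mm and grips with 3 to 60 N. Pads are 19 mm wide; open, the fingers measure 130 mm over their backs; the gripper's body (75 mm by 190 mm) begins 47 mm behind the grasp point.
Start: joints at [-1.276, 0.342, 1.524, -0, 1.275, -0.146], TCP at [0.224, -0.475, 0.227] pointing down, gripper open.
Joint ranges: [-2.53, 2.53], [-0.77, 2.02], [0.04, 2.7], [-1, 4.14], [0.28, 2.66], [-3.11, 3.11]. Speed limits (rad/s): [2.57, 2.57, 3.14, 3.14, 3.14, 3.14].

INTERFACE

Orientations are given as [roll, pitch, yaw] about the fixed x, y, z axes, in that order (R = Rz(yaw) Ry(pitch) Rx(roll)).
In Python, from cell import robot gives the robot as it stands.
- The arm moves only by the tool step_arm, never from a script. Its argument "moves" is a list that holds one entry, the list of rows, each a list of 4 numbers: the shift along the tool's x, y, z in m, then the turn about the tool's z in rad. In form: [[[dx, dy, dz, roll], ...]]. A call has 1 to 8 rows; each row shifts and turns the commanded pose from where the row before left it, along the tool's axes as they then stand; what a row does not reach is not made up. A row lasts 1/12 s, in which the tool goes at most 41.7 mm and 7.16 degrees, less where a joint would pass 70% of its speed; a pose out of reach is approached as far as the arm can. A call with a gripper value outside its range is refused whole. "hand" is the opening, from 0 (shut) to 1 (fully open), set as the call begins (left out, the last holds). The fingers move at their own pace and stop on an object; "force" is the grip in N (left out, the last holds). Time passes only in rows, so rows that do not move let the fingers close. It gives the time, the measured TCP pose, the force and the opening at its end, in the units of the state.
- robot.observe(): the state, without advancing time (a new reading comes with each control period).
- robot.read_camera(name): name is "scene" or "top"; returns a dict with "frame" (480x640x3 uint8, red, green, blue), "fovy" (degrees; the focal length in pixels is half the picture's height over the tangent of half this angle, whatever the lens; pixels are square), "cx", "cy" (the principal point, pixels), "R" (3x3) and "t" (3): a world point X has camera coordinates R X + t. Camera axes: x right, y down, z forward; pixel columns grow to the right and rows downward; lengths in m; the calibration is good to about 2 mm. A picture is of the moment at which its call begins. There is no depth.
- robot.hand_in(): hands the job in, once; it reports no verdict.
The state is a dict: "time": time; "qpos": joint angles; "qvel": joint speeds; "joint_efforts": joint torques, N m; "tool_pos": TCP position; "tool_rot": TCP orientation; "contact_force": force on the tool from outside, world axes, zero at the start; "torque": the same for the moment, N m; "opening": finger opening in m.
Only numpy, scipy, OpenCV 4.12 (cv2) and the standard library are available. Lean on these libraries where they do the work, as an engineer would, in place of code of your own. Each camera call takes 0.05 s, during which the arm holds its last target.

TASK

Set the block warmer by turning its dial until the pointer stands at the long mark of its scale. Then take the aluminium tube block from the riser near the peg stand (not the spare on the riser at the robot's right), find its blind hole by feel, by trying its ends on the stand's peg until the peg goes well into the hole, and turn the block over so that the hole faces straight up. Finish while holding it like that, still and in the gripper, over the middle of the warmer's bare metal plate and about a hand's width above it, ready for a sample tube, with the spare block and the other things on the table left where they were.

Things in the scene. Friction and masses are not known exactly. Their poses are not given: they have to be found in the camera images.
- dial_grip (a point): On the axis of the warmer's dial, 37 mm above the housing's top, at the height to grip. The dial is a black knob with a 46 x 14 mm upright grip bar (32 mm high, top 7 mm above this point) on a 48 mm disc; a white pointer line lies on the top of one half of the bar. The bar lies along this point's x axis and the pointer points to this point's -x. z is up.
- dial (a joint): Dial angle in rad, 0 to 4.71; it grows as the dial turns clockwise seen from above. Stiff enough to stay where it is left (about 0.03 N m). There are 13 scale marks pi/8 apart from 0 on; the seventh, at 2.356, is the only long thick one, which the pointer must be set to. At the start the dial reads between 0.9 and 1.8.
- dial_mark (a point): Outer end of the long mark, on the top of the warmer's housing, 60 mm from the dial's axis.
- warmer_plate (a point): Centre of the top face of the warmer's bare aluminium plate (95 x 95 mm), 66 mm above the table. The warmer is a fixed white box 160 x 260 x 60 mm; z is up, y points from the dial to the plate (dial axis 130 mm away at -y), the box reaches 65 mm beyond this point at +y, 195 mm at -y and 80 mm either way in x.
- warmer: The whole warmer, fixed; origin at the centre of its underside, axes as for its plate.
- stand: Fixed steel peg stand: 110 mm wide base plate 12 mm thick, an upright 40 mm wide and 132 mm high, and one level round peg, 10 mm in diameter and 55 mm long, that sticks out from the upright to the stand's own -x (roughly towards the robot), its axis 110 mm above the table. Origin under the root of the peg, at table height.
- peg_tip (a point): Free end of that peg, on its axis, 110 mm above the table. Axes as the stand: the peg points to -x, so a hole is slipped on by moving to +x. The upright begins 55 mm from here.
- riser_top (a point): Centre of the top of the low fixed grey riser (110 x 110 x 30 mm high) near the peg stand; the block to use lies on it, within about 15 mm of its middle.
- spare_riser_top (a point): Centre of the top of the same kind of riser at the robot's right (-y), with the spare block, which stays there.
- block_a_center (a point): Centre of one of two look-alike aluminium tube blocks, square bars 40 x 40 x 60 mm, 0.17 to 0.29 kg, each lying on a riser at any yaw; which lies where changes. x runs along the 60 mm length, z up at the start. ONE end has a blind hole in its middle, 23 mm across, 35 mm deep; the other end is plain. The frame does not say if that is +x or -x (the two blocks differ): feel or look.
- block_b_center (a point): Centre of the other of two look-alike aluminium tube blocks, square bars 40 x 40 x 60 mm, 0.17 to 0.29 kg, each lying on a riser at any yaw; which lies where changes. x runs along the 60 mm length, z up at the start. ONE end has a blind hole in its middle, 23 mm across, 35 mm deep; the other end is plain. The frame does not say if that is +x or -x (the two blocks differ): feel or look.
- block_a: The block of point block_a_center; same axes, origin 20 mm below the centre at the start.
- block_b: The block of point block_b_center; same axes, origin 20 mm below the centre at the start.
- stone1_c (a point): Middle of a loose stone, 60 mm across and 44 mm high, a paperweight left of the riser. Leave it.
- stone2_c (a point): Middle of a smaller loose stone, 51 mm across and 37 mm high, at the back. Leave it.
- stone3_c (a point): Middle of a loose stone, 66 mm across and 48 mm high, right of the warmer. Leave it.
- cassette_c (a point): Middle of a flat loose white test cassette, 70 x 22 x 6 mm, in front of the warmer. Leave it.
- wellplate_c (a point): Middle of a loose clear well plate, 85 x 127 x 15 mm, left of the peg stand. Leave it.
- spray_c (a point): Middle of a loose white bottle, 60 mm across and 170 mm high, right of the warmer. Leave it.
Not all that is in view belongs to the job. Leave any red look-alike of the part that bears riser_top alone. Leave any turquoise look-alike of the stand alone.

How it is judged:
By the outcome, as a careful person would: the job done as asked, in the order asked, and still so for the second after the job is handed in, while the arm keeps its last pose, push and grip.
It also fails if it takes over 72 s, if anything falls off the work surface, if the arm or the gripper's body presses on something with over 40 N, if the wrist force passes 120 N, or if a joint passes its speed limit or range.

## Working session

There is one attempt and no reset: what is moved stays moved. The work goes in short steps, Python scripts to look and compute and a tool call to move; the robot and the scene stay as the last step left them, time stands still between calls to the robot, and variables do not carry over. Pictures are saved under pics/ and viewed, and the job is handed in when it is done.

Besides the shell and the picture viewer there is one more tool, called by a JSON object that holds its "fn" and its "kwargs". step_arm: Moves the arm, as the interface text tells. Its arguments: {"type":"object","properties":{"moves":{"type":"array","items":{"type":"array","items":{"type":"array","items":{"type":"number"}}}},"hand":{"type":"number"},"force":{"type":"number"}},"required":["moves"]}

```bash
mkdir -p pics; ls; python3 - <<'E'
from cell import robot
import cv2,numpy as np,pickle
s=robot.observe();print(s)
for n in("scene","top"):
    c=robot.read_camera(n);pickle.dump(c,open(f"pics/{n}0.pkl","wb"))
    print(n,c["fovy"],c["cx"],c["cy"],c["R"],c["t"],[k for k in c])
    cv2.imwrite(f"pics/{n}0.png",c["frame"][:,:,::-1])
E
```

```text
pics
{'time': 0.0, 'qpos': array([-1.27600464e+00,  3.42716554e-01,  1.52504103e+00,  4.41370590e-06,
        1.27538178e+00, -1.45990362e-01]), 'qvel': array([ 0.00043842,  0.00012886,  0.00219449, -0.00035316,  0.0006064 ,
       -0.00036482]), 'joint_efforts': array([-1.11443722e-03, -4.31248212e+01, -2.44212538e+01,  7.17292889e-02,
        5.61598269e-02, -1.34935053e-04]), 'tool_pos': array([ 0.22389418, -0.4744076 ,  0.22603978]), 'tool_rot': array([-3.14006301e+00, -2.29179582e-04,  4.40780590e-01]), 'contact_force': array([0.45158454, 0.04550207, 1.24836007]), 'torque': array([-0.01289355, -0.01167819, -0.00713682]), 'opening': 0.09153931137797616}
scene 47.433747148275096 314.1188870096346 250.92811355139375 [[ 0.29149315  0.9564982   0.01195569]
 [ 0.70468652 -0.20626791 -0.67887441]
 [-0.64687608  0.20631225 -0.73415707]] [-0.12353428 -0.29161539  1.64267489] ['frame', 'fovy', 'cx', 'cy', 'R', 't']
top 55.547954151097805 319.13524207174333 243.56958033018512 [[-0.00253687 -0.99998405 -0.00504705]
 [-0.99189355  0.00315749 -0.12703231]
 [ 0.12704622  0.00468387 -0.99188574]] [-4.22265629e-04  5.12304724e-01  1.33133943e+00] ['frame', 'fovy', 'cx', 'cy', 'R', 't']
```

View pics/top0.png

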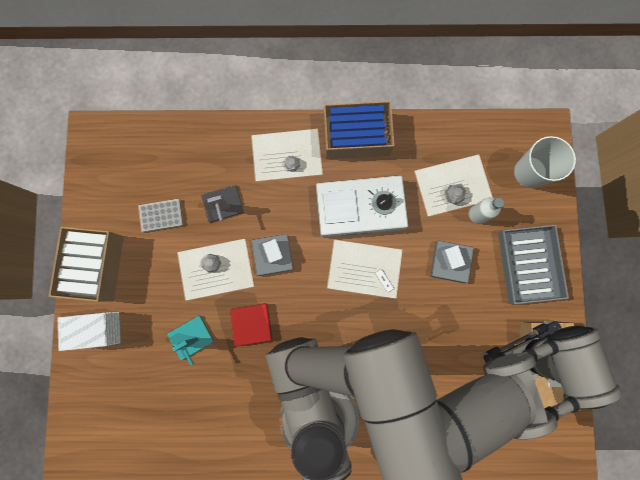

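View pics/scene0.png

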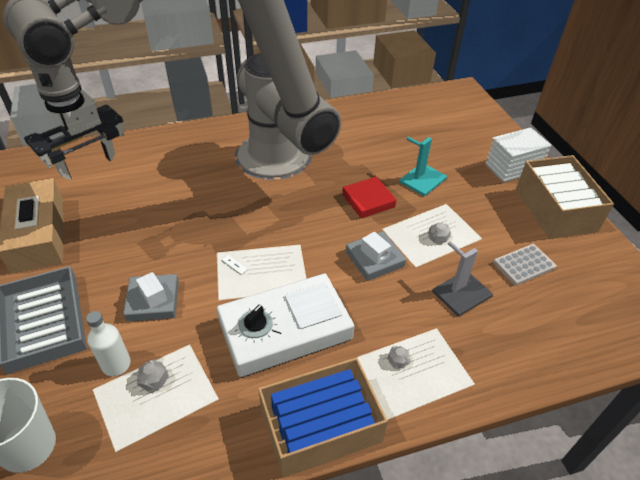

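Top view: the grey riser with the block at (272,254) is beside the dark grey stand at (222,205), so that's the one to use. The spare's riser is at (453,260). The red slab (251,325) and turquoise stand (190,340) are decoys. I'll confirm in enlarged crops.

```bash
python3 - <<'E'
import cv2,numpy as np
t=cv2.imread("pics/top0.png");s=cv2.imread("pics/scene0.png")
def crop(im,x,y,w,h,W,H):return cv2.resize(im[y:y+h,x:x+w],(W,H),interpolation=cv2.INTER_CUBIC)
a=np.hstack([crop(t,195,180,110,100,400,364)[:300],crop(t,310,170,110,82,400,300)])
b=np.hstack([crop(s,340,220,160,120,400,300),crop(s,215,275,140,105,400,300)])
cv2.imwrite("pics/crop0.png",np.vstack([a,b]))
E
```

```text
(no output)
```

View pics/crop0.png

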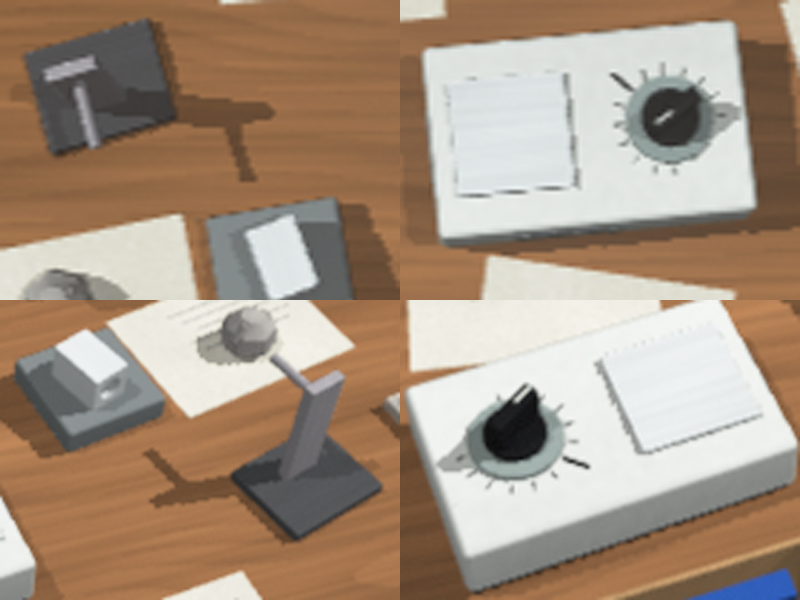

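```bash
python3 - <<'E'
import cv2,numpy as np
t=cv2.imread("pics/top0.png");s=cv2.imread("pics/scene0.png")
def crop(im,x,y,w,h,k,name):
    o=cv2.resize(im[y:y+h,x:x+w],None,fx=k,fy=k,interpolation=cv2.INTER_CUBIC)
    for u in range((x+9)//10*10,x+w,10):
        cv2.line(o,(int((u-x+.5)*k),0),(int((u-x+.5)*k),6),(0,0,255),1);cv2.putText(o,str(u),(int((u-x+.5)*k)-10,16),0,.35,(0,0,255),1)
    for v in range((y+9)//10*10,y+h,10):
        cv2.line(o,(0,int((v-y+.5)*k)),(6,int((v-y+.5)*k)),(0,0,255),1);cv2.putText(o,str(v),(8,int((v-y+.5)*k)+4),0,.35,(0,0,255),1)
    cv2.imwrite(name,o)
crop(t,195,180,105,100,7,"pics/c1.png") if False else crop(t,195,182,108,96,6.25,"pics/c1.png")
crop(s,340,220,155,100,5,"pics/c2.png")
E
```

```text
(no output)
```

View pics/c1.png

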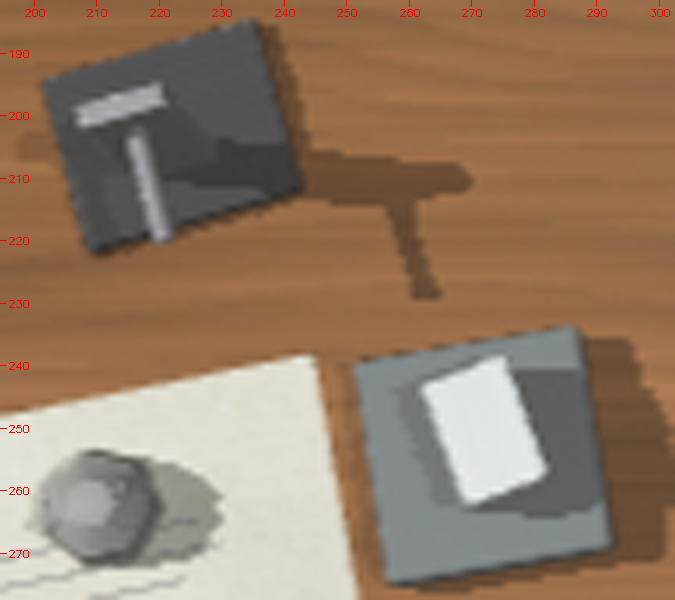

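View pics/c2.png

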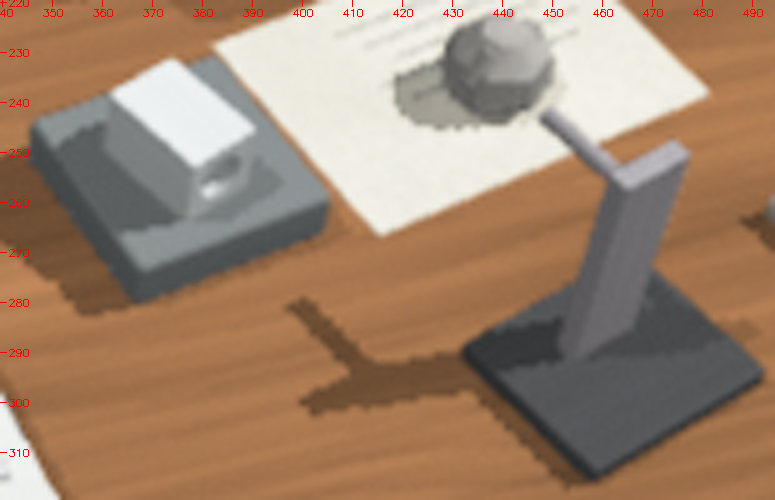

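The scene crop shows the hole as the dark ellipse at about (382,256), on the far (+x) end of the block. I'll check that on the peg. Next I'll fit the poses.

```bash
cat > h.py <<'E'
import numpy as np,pickle
from scipy.optimize import least_squares
cams={n:pickle.load(open(f"pics/{n}0.pkl","rb")) for n in("scene","top")}
def proj(n,X):
    c=cams[n];X=np.atleast_2d(X);Y=X@np.array(c["R"]).T+c["t"]
    f=240/np.tan(np.radians(c["fovy"])/2)
    return np.c_[f*Y[:,0]/Y[:,2]+c["cx"],f*Y[:,1]/Y[:,2]+c["cy"]]
def ray(n,uv,z):
    c=cams[n];f=240/np.tan(np.radians(c["fovy"])/2)
    R=np.array(c["R"]);o=-R.T@c["t"];d=R.T@np.array([(uv[0]-c["cx"])/f,(uv[1]-c["cy"])/f,1])
    return (o+d*(z-o[2])/d[2])
def pose(p,L):
    c,s=np.cos(p[2]),np.sin(p[2]);L=np.asarray(L,float)
    return np.c_[p[0]+c*L[:,0]-s*L[:,1],p[1]+s*L[:,0]+c*L[:,1],L[:,2]]
def fit(L,obs,p0):
    def r(p): return np.concatenate([(proj(n,pose(p,np.array(L)[i]))-uv).ravel() for n,i,uv in obs])
    s=least_squares(r,p0,loss='soft_l1');return s.x,r(s.x)
E
python3 - <<'E'
from h import *
c1=lambda a:np.array(a)/6.25+[194.5,181.5]
c2=lambda a:np.array(a)/5.+[339.5,219.5]
cw=lambda a:(np.array(a)-[400,0])/3.6364+[309.5,169.5]
cs=lambda a:(np.array(a)-[400,300])/2.857+[214.5,274.5]
I=np.arange(4)
def rect(a,b,z):return [[a,b,z],[a,-b,z],[-a,-b,z],[-a,b,z]] # TL,TR,BR,BL in top
def go(name,L,t,s,p0):
    for nm,o in(("both",[("top",I,t),("scene",I,s)]),("top",[("top",I,t)]),("scene",[("scene",I,s)])):
        x,r=fit(L,o,p0);print(name,nm,x.round(4),np.abs(r).round(1).max(),r.round(1) if nm=='both' else '')
go("block",rect(.03,.02,.07),c1([[423,383],[504,355],[547,472],[470,507]]),c2([[256,128],[194,166],[110,92],[175,58]]),[.5,.1,.3])
go("riser",rect(.055,.055,.03),c1([[353,365],[576,326],[612,546],[388,575]]),c2([[328,200],[138,270],[32,128],[215,58]]),[.5,.1,.1])
go("warmer",rect(.08,.13,.06),cw([[425,48],[735,22],[755,205],[440,238]]),cs([[795,440],[468,555],[410,385],[720,303]]),[.6,0,0])
go("plate",rect(.0475,.0475,.066),cw([[445,85],[567,72],[577,188],[457,193]]),cs([[762,412],[643,450],[600,360],[715,320]]),[.6,0,0])
for n,uv in(("top",c1([161,238])),("scene",c2([545,117]))): print("tip",n,ray(n,uv,.11))
for n,uv in(("top",c1([136,137])),("scene",c2([612,180]))): print("root",n,ray(n,uv,.11))
b=c1([[42,80],[254,18],[303,190],[93,252]]);print("base",[ray("top",u,.012).round(4) for u in b])
b=c2([[462,348],[598,475],[762,372]]);print("base s",[ray("scene",u,.012).round(4) for u in b])
for n,uv in(("top",cw([[612,73],[632,92]])),("scene",cs([[588,467],[565,459]]))): print("mark",n,[ray(n,u,.06).round(4) for u in uv])
print("spin disc", ray("top",cw([670,118]),.066))
E
```

```text
block both [0.4887 0.1341 0.3579] 0.4 [ 0.2  0.2  0.1 -0.1  0.3  0.3 -0.4 -0.4  0.3  0.1  0.1 -0.   0.1  0.
 -0.4 -0.3]
block top [0.4887 0.1343 0.3691] 0.4 
block scene [0.4889 0.134  0.348 ] 0.3 
riser both [0.4833 0.1387 0.1589] 1.9 [ 0.4 -1.5  0.9 -1.1  0.7 -0.3  0.   1.   1.7 -0.7  0.2  0.3 -0.8 -1.9
  0.8 -1.4]
riser top [0.4815 0.1403 0.1654] 1.8 
riser scene [0.4859 0.1364 0.1671] 1.4 
warmer both [ 0.6255 -0.1267  0.0916] 5.1 [-1.4 -0.4 -0.1 -1.4  0.8  0.9 -0.5  0.1  3.5  0.5 -0.8  0.2 -1.9 -0.2
  0.  -5.1]
warmer top [ 0.6249 -0.1276  0.0887] 1.3 
warmer scene [ 0.6257 -0.1261  0.0925] 5.1 
plate both [ 0.6195 -0.0643  0.0805] 2.0 [ 0.9 -1.2 -0.7 -0.3 -0.5 -0.7  0.3  0.6  0.2 -0.  -0.  -0.  -0.2 -2.
 -0.3 -0. ]
plate top [ 0.6182 -0.0644  0.079 ] 1.0 
plate scene [ 0.6204 -0.0644  0.0856] 1.6 
tip top [0.57208617 0.27882086 0.11      ]
tip scene [0.57387655 0.27361907 0.11      ]
root top [0.61900293 0.29143877 0.11      ]
root scene [0.61768642 0.28489299 0.11      ]
base [array([0.6694, 0.3617, 0.012 ]), array([0.7004, 0.2576, 0.012 ]), array([0.6137, 0.2317, 0.012 ]), array([0.5831, 0.334 , 0.012 ])]
base s [array([0.6193, 0.2289, 0.012 ]), array([0.7037, 0.2562, 0.012 ]), array([0.672 , 0.3573, 0.012 ])]
mark top [array([ 0.6704, -0.1473,  0.06  ]), array([ 0.6544, -0.1633,  0.06  ])]
mark scene [array([ 0.6697, -0.1491,  0.06  ]), array([ 0.6582, -0.1635,  0.06  ])]
spin disc [ 0.6312849  -0.19309206  0.066     ]
```

```bash
python3 - <<'E'
import cv2,numpy as np
t=cv2.imread("pics/top0.png");s=cv2.imread("pics/scene0.png")
def crop(im,x,y,w,h,k,name):
    o=cv2.resize(im[y:y+h,x:x+w],None,fx=k,fy=k,interpolation=cv2.INTER_CUBIC)
    cv2.imwrite(name,o)
crop(t,365,182,40,40,12,"pics/c3.png");crop(s,225,295,60,50,10,"pics/c4.png")
cv2.imwrite("pics/c34.png",np.hstack([cv2.resize(cv2.imread("pics/c3.png"),(360,360)),cv2.resize(cv2.imread("pics/c4.png"),(432,360))]))
E
```

```text
(no output)
```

View pics/c34.png

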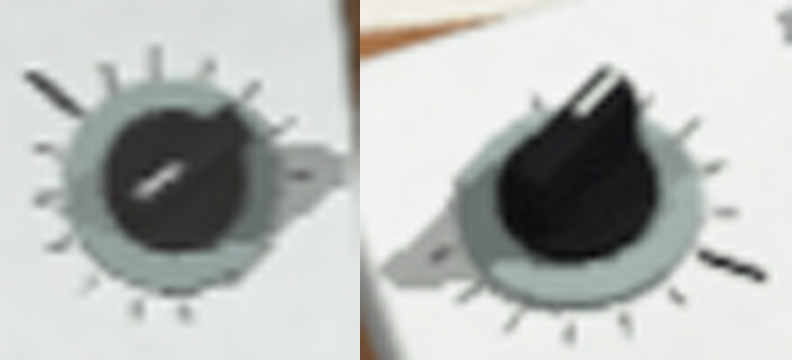

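```bash
python3 - <<'E'
from h import *
a=lambda p:np.array(p)/9+[364.5,181.5]
b=lambda p:(np.array(p)-[360,0])/7.2+[224.5,294.5]
for n,P,Q in(("top",a([182,165]),a([135,192])),("scene",b([582,112]),b([618,74]))):
    p,q=ray(n,P,.104),ray(n,Q,.104);d=q-p;print(n,p,q,np.degrees(np.arctan2(d[1],d[0])))
E
```

```text
top [ 0.62905068 -0.1906862   0.104     ] [ 0.6203294 -0.1755462  0.104    ] 119.94376252149401
scene [ 0.63027862 -0.19015627  0.104     ] [ 0.62000513 -0.17727201  0.104     ] 128.5677251210843
```

```bash
cat > plan.py <<'E'
import numpy as np,math
from cell import robot
def rows(dst,yaw,n=None,src=None,vmax=.038,wmax=.12):
    s=robot.observe()
    p=np.array(src[:3]) if src else s["tool_pos"];y=src[3] if src else s["tool_rot"][2]
    dst=np.array(dst);dy=(yaw-y+math.pi)%(2*math.pi)-math.pi
    N=n or max(1,math.ceil(np.linalg.norm(dst-p)/vmax),math.ceil(abs(dy)/wmax))
    out=[]
    for i in range(N):
        d=(dst-p)/(N-i);r=-((yaw-y+math.pi)%(2*math.pi)-math.pi)/(N-i)
        c,sn=math.cos(y),math.sin(y)
        row=[round(float(v),4) for v in(c*d[0]+sn*d[1],sn*d[0]-c*d[1],-d[2],r)]
        out.append(row);p=p+[c*row[0]+sn*row[1],sn*row[0]-c*row[1],-row[2]];y-=row[3]
    for i in range(0,N,8):print("[["+",".join(str(r) for r in out[i:i+8])+"]]")
    print("end",p.round(4),round(y,4));return [*p,y]
def st():
    s=robot.observe();print("t",round(s["time"],2),"p",s["tool_pos"].round(4),"rot",s["tool_rot"].round(4),"F",s["contact_force"].round(1),"M",s["torque"].round(2),"op",round(s["opening"],4),"q",s["qpos"].round(2))
E
python3 - <<'E'
from plan import *
from h import ray
print(ray("top",(481,214),.08),ray("scene",(108,345),.08))
rows([.6305,-.194,.20],2.13,src=[.224,-.4745,.2265,.4408])
E
```

```text
[ 0.59141383 -0.47294025  0.08      ] [ 0.61369703 -0.48741288  0.08      ]
[[[0.0325, -0.0053, 0.0018, -0.1126],[0.0329, -0.0017, 0.0018, -0.1126],[0.0329, 0.002, 0.0018, -0.1126],[0.0324, 0.0057, 0.0018, -0.1126],[0.0316, 0.0093, 0.0018, -0.1126],[0.0303, 0.0128, 0.0018, -0.1126],[0.0287, 0.0161, 0.0017, -0.1126],[0.0267, 0.0193, 0.0018, -0.1126]]]
[[[0.0244, 0.0222, 0.0017, -0.1126],[0.0217, 0.0247, 0.0018, -0.1126],[0.0188, 0.027, 0.0017, -0.1126],[0.0156, 0.029, 0.0018, -0.1126],[0.0123, 0.0305, 0.0017, -0.1127],[0.0088, 0.0318, 0.0018, -0.1126],[0.0051, 0.0325, 0.0017, -0.1127]]]
end [ 0.6305 -0.194   0.2   ] 2.13
```

{"fn": "step_arm", "kwargs": {"moves": [[[0.0325,-0.0053,0.0018,-0.1126],[0.0329,-0.0017,0.0018,-0.1126],[0.0329,0.002,0.0018,-0.1126],[0.0324,0.0057,0.0018,-0.1126],[0.0316,0.0093,0.0018,-0.1126],[0.0303,0.0128,0.0018,-0.1126],[0.0287,0.0161,0.0017,-0.1126],[0.0267,0.0193,0.0018,-0.1126]]]}}

```text
time: 0.77
tool_pos: [0.4418, -0.3239, 0.212]
tool_rot: [-3.141, -0.0, 1.347]
contact_force: [0.1, 0.0, -0.2]
opening: 0.0916
```

{"fn": "step_arm", "kwargs": {"moves": [[[0.0244,0.0222,0.0017,-0.1126],[0.0217,0.0247,0.0018,-0.1126],[0.0188,0.027,0.0017,-0.1126],[0.0156,0.029,0.0018,-0.1126],[0.0123,0.0305,0.0017,-0.1127],[0.0088,0.0318,0.0018,-0.1126],[0.0051,0.0325,0.0017,-0.1127]]]}}

```text
time: 1.35
tool_pos: [0.6315, -0.193, 0.1995]
tool_rot: [-3.141, -0.001, 2.136]
contact_force: [0.3, -0.9, 1.1]
opening: 0.0913
```

```bash
python3 - <<'E'
from plan import *
st();rows([.6305,-.194,.078],2.13)
import cv2
c=robot.read_camera("scene");cv2.imwrite("pics/s1.png",c["frame"][:,:,::-1])
E
```

```text
t 1.35 p [ 0.6315 -0.193   0.1995] rot [-3.1409e+00 -8.0000e-04  2.1357e+00] F [ 0.3 -0.9  1.1] M [-0.01 -0.14  0.  ] op 0.0913 q [-0.41  0.62  1.15 -0.    1.38 -0.98]
[[[-0.0001, -0.0003, 0.0304, 0.0014],[-0.0001, -0.0004, 0.0304, 0.0014],[-0.0, -0.0003, 0.0304, 0.0014],[-0.0001, -0.0004, 0.0303, 0.0015]]]
end [ 0.6305 -0.194   0.078 ] 2.13
```

View pics/s1.png

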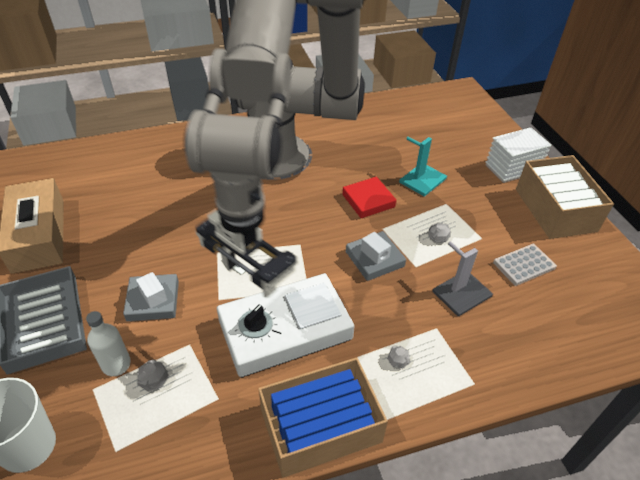

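The gripper is above the warmer at about (250,250), well clear of the bottle at (108,345). I'll lower it onto the dial bar and close.

{"fn": "step_arm", "kwargs": {"moves": [[[0,0,0.03,0],[0,0,0.03,0],[0,0,0.03,0],[0,0,0.0315,0],[0,0,0,0],[0,0,0,0]]]}}

```text
time: 1.9
tool_pos: [0.6293, -0.194, 0.0771]
tool_rot: [-3.139, -0.004, 2.13]
contact_force: [-0.0, 0.0, 1.3]
opening: 0.0918
```

{"fn": "step_arm", "kwargs": {"moves": [[[0,0,0,0],[0,0,0,0],[0,0,0,0],[0,0,0,0],[0,0,0,0],[0,0,0,0],[0,0,0,0],[0,0,0,0]]], "hand": 0, "force": 15}}

```text
time: 2.57
tool_pos: [0.6306, -0.1944, 0.0789]
tool_rot: [3.142, 0.0, 2.13]
contact_force: [0.1, -0.1, 0.8]
opening: 0.0431
```

```bash
python3 - <<'E'
from plan import *
st()
E
```

```text
t 2.57 p [ 0.6306 -0.1944  0.0789] rot [3.1415e+00 2.0000e-04 2.1299e+00] F [ 0.1 -0.1  0.8] M [ 0.01 -0.11  0.03] op 0.0431 q [-0.42  0.72  1.3  -0.    1.12 -0.97]
```

{"fn": "step_arm", "kwargs": {"moves": [[[0,0,0,0],[0,0,0,0],[0,0,0,0],[0,0,0,0],[0,0,0,0],[0,0,0,0],[0,0,0,0]]]}}

```text
time: 3.15
tool_pos: [0.6319, -0.1941, 0.0788]
tool_rot: [3.139, 0.002, 2.13]
contact_force: [4.5, 1.0, -2.5]
opening: 0.0136
```

```bash
python3 - <<'E'
from plan import *
st()
E
```

```text
t 3.15 p [ 0.6319 -0.1941  0.0788] rot [3.1392e+00 1.6000e-03 2.1300e+00] F [ 4.5  1.  -2.5] M [ 0.19 -0.89 -0.02] op 0.0136 q [-0.41  0.72  1.3   0.    1.12 -0.97]
```

{"fn": "step_arm", "kwargs": {"moves": [[[0,0,0,0.1],[0,0,0,0.1],[0,0,0,0.1],[0,0,0,0.1],[0,0,0,0.1],[0,0,0,0.1],[0,0,0,0.1],[0,0,0,0.1]]]}}

```text
time: 3.82
tool_pos: [0.6316, -0.1941, 0.0788]
tool_rot: [3.139, -0.0, 1.325]
contact_force: [4.6, 1.7, -0.8]
opening: 0.0139
```

{"fn": "step_arm", "kwargs": {"moves": [[[0,0,0,0.1],[0,0,0,0.1],[0,0,0,0.1],[0,0,0,0.1],[0,0,0,0.062],[0,0,0,0],[0,0,0,0],[0,0,0,0]]]}}

```text
time: 4.48
tool_pos: [0.6314, -0.1941, 0.0788]
tool_rot: [3.14, -0.001, 0.87]
contact_force: [5.0, 1.5, -1.7]
opening: 0.0138
```

```bash
python3 - <<'E'
from plan import *
st()
E
```

```text
t 4.48 p [ 0.6314 -0.1941  0.0788] rot [ 3.1402e+00 -1.3000e-03  8.7040e-01] F [ 5.   1.5 -1.7] M [ 0.36 -0.94 -0.03] op 0.0138 q [-0.41  0.72  1.3   0.    1.12  0.29]
```

Now open, lift and check the pointer.

{"fn": "step_arm", "kwargs": {"moves": [[[0,0,0,0],[0,0,0,0],[0,0,0,0],[0,0,0,0],[0,0,0,0],[0,0,0,0]]], "hand": 1}}

```text
time: 4.98
tool_pos: [0.6304, -0.1945, 0.0787]
tool_rot: [-3.142, 0.0, 0.868]
contact_force: [-0.1, -0.5, -0.1]
opening: 0.0495
```

```bash
python3 - <<'E'
from plan import *
st()
# block: axis yaw .358; grasp point 14mm toward hole end; approach above
c,s=math.cos(.358),math.sin(.358)
g=[.4887+.014*c,.1341+.014*s]
print(g)
a=rows([.6314,-.1941,.20],.8704)
b=rows([g[0],g[1],.2],.358,src=a)
E
```

```text
t 4.98 p [ 0.6304 -0.1945  0.0787] rot [-3.1415e+00  2.0000e-04  8.6810e-01] F [-0.1 -0.5 -0.1] M [ 0.02 -0.07  0.01] op 0.0495 q [-0.42  0.72  1.3  -0.    1.12  0.29]
[0.5018123929983447, 0.1390056243085831]
[[[0.0002, 0.0001, -0.0303, -0.0006],[0.0002, 0.0001, -0.0303, -0.0006],[0.0003, 0.0002, -0.0303, -0.0005],[0.0002, 0.0001, -0.0304, -0.0006]]]
end [ 0.6314 -0.1941  0.2   ] 0.8704
[[[0.0171, -0.0314, 0.0, 0.0512],[0.0155, -0.0322, 0.0, 0.0512],[0.0138, -0.033, 0.0, 0.0513],[0.0121, -0.0336, 0.0, 0.0512],[0.0104, -0.0342, 0.0, 0.0513],[0.0086, -0.0347, 0.0, 0.0512],[0.0068, -0.0351, 0.0, 0.0513],[0.005, -0.0354, 0.0, 0.0512]]]
[[[0.0032, -0.0356, 0.0, 0.0513],[0.0015, -0.0357, 0.0, 0.0512]]]
end [0.5018 0.139  0.2   ] 0.358
```

{"fn": "step_arm", "kwargs": {"moves": [[[0,0,-0.03,0],[0,0,-0.03,0],[0,0,-0.03,0],[0,0,-0.031,0]]]}}

```text
time: 5.32
tool_pos: [0.6302, -0.1943, 0.2008]
tool_rot: [-3.141, 0.0, 0.868]
contact_force: [0.1, -0.4, -0.3]
opening: 0.0763
```

{"fn": "step_arm", "kwargs": {"moves": [[[0.0171,-0.0314,0.0,0.0512],[0.0155,-0.0322,0.0,0.0512],[0.0138,-0.033,0.0,0.0513],[0.0121,-0.0336,0.0,0.0512],[0.0104,-0.0342,0.0,0.0513],[0.0086,-0.0347,0.0,0.0512],[0.0068,-0.0351,0.0,0.0513],[0.005,-0.0354,0.0,0.0512]]]}}

```text
time: 5.98
tool_pos: [0.5265, 0.0738, 0.1999]
tool_rot: [3.141, -0.0, 0.456]
contact_force: [0.8, -0.5, 0.7]
opening: 0.0919
```

{"fn": "step_arm", "kwargs": {"moves": [[[0.0032,-0.0356,0,0.0513],[0.0015,-0.0357,0,0.0512],[0,0,0,0],[0,0,0,0]]]}}

```text
time: 6.32
tool_pos: [0.5012, 0.1406, 0.2]
tool_rot: [3.141, -0.0, 0.36]
contact_force: [0.4, 0.1, -0.3]
opening: 0.092
```

```bash
python3 - <<'E'
from plan import *
st();rows([.5018,.1390,.038],.358)
import cv2,numpy as np
c=robot.read_camera("scene");t=robot.read_camera("top")
a=cv2.resize(c["frame"][295:345,225:285],(480,400),interpolation=cv2.INTER_CUBIC)
b=cv2.resize(t["frame"][182:222,365:405],(320,320),interpolation=cv2.INTER_CUBIC);b=cv2.copyMakeBorder(b,0,80,0,0,0)
cv2.imwrite("pics/d1.png",np.hstack([a,b])[:,:,::-1]);cv2.imwrite("pics/s2.png",c["frame"][:,:,::-1])
E
```

```text
t 6.32 p [0.5012 0.1406 0.2   ] rot [ 3.1412e+00 -3.0000e-04  3.5960e-01] F [ 0.4  0.1 -0.3] M [0.   0.01 0.02] op 0.092 q [ 0.13  0.36  1.58 -0.    1.2   1.34]
[[[0.0, 0.0003, 0.0324, 0.0003],[0.0, 0.0003, 0.0324, 0.0003],[0.0, 0.0004, 0.0324, 0.0003],[0.0, 0.0003, 0.0324, 0.0004],[0.0, 0.0004, 0.0324, 0.0003]]]
end [0.5018 0.139  0.038 ] 0.358
```

View pics/d1.png

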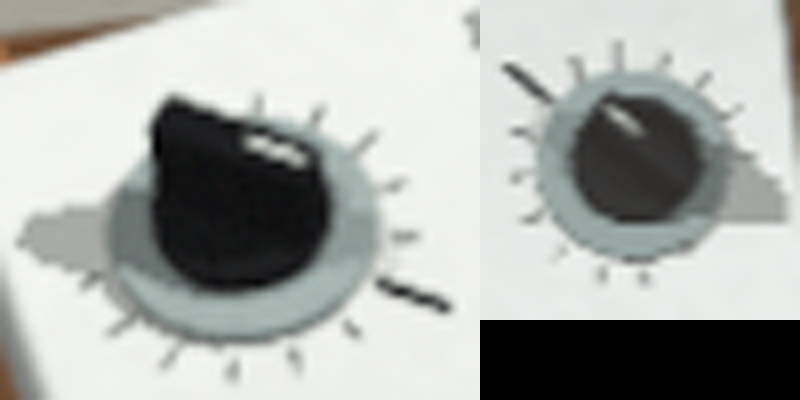

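View pics/s2.png

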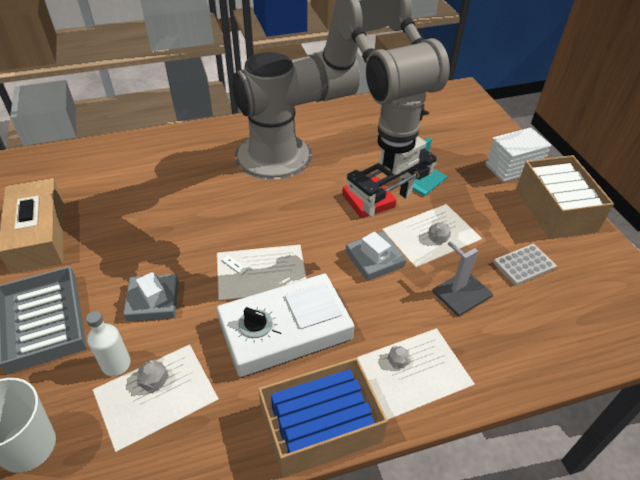

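The pointer looks parallel to the long mark in both views. I'll measure it before carrying on.

```bash
python3 - <<'E'
from h import *
from cell import robot
import cv2
for n,(x,y,w,h) in(("scene",(225,295,60,50)),("top",(365,182,40,40))):
    g=cv2.cvtColor(robot.read_camera(n)["frame"],cv2.COLOR_RGB2GRAY).astype(float)[y:y+h,x:x+w]
    k=(8.,8.)
    def pca(m,box,z):
        mm=np.zeros_like(m);u0,v0,u1,v1=[int(b/8) for b in box];mm[v0:v1,u0:u1]=m[v0:v1,u0:u1]
        v,u=np.nonzero(mm>0);wt=mm[v,u];U=u+x;V=v+y
        P=np.array([ray(n,(a,b),z)[:2] for a,b in zip(U,V)])
        c=(P*wt[:,None]).sum(0)/wt.sum();D=P-c;C=(D*wt[:,None]).T@D
        e,E=np.linalg.eigh(C);d=E[:,1];print(n,"c",c.round(4),"ang",np.degrees(np.arctan2(d[1],d[0]))%180,len(v),"e",(e/wt.sum())**.5);return c
    if n=="scene": lb=(235,125,315,175);mb=(372,268,460,320)
    else: lb=(592,95,652,142);lb=tuple(a-480 if i%2==0 else a for i,a in enumerate(lb));mb=(498-480,55,556-480,106)
    for bt in(90,): 
        a=pca(np.clip(g-bt,0,None),lb,.104)
    bgd=200
    b=pca(np.clip(185-g,0,None),mb,.06)
    A=np.array([.6305,-.194]);print("mark dir",np.degrees(np.arctan2(*(b-A)[::-1])),"ptr dir",np.degrees(np.arctan2(*(a-A)[::-1])))
E
```

```text
scene c [ 0.6376 -0.1822] ang 105.66717126465521 32 e [0.00378781 0.00437126]
scene c [ 0.6635 -0.1566] ang 50.65086739597789 20 e [0.00090479 0.00576611]
mark dir 48.566209910355255 ptr dir 59.00752547617886
top c [ 0.6448 -0.1833] ang 57.307487352011144 18 e [0.0047526 0.0054814]
top c [ 0.6632 -0.1551] ang 48.41441763829431 11 e [0.00104534 0.0059132 ]
mark dir 49.98640745203413 ptr dir 36.84999053866721
```

```bash
python3 - <<'E'
from h import *
from cell import robot
for n,(x0,y0,x1,y1) in(("scene",(254,310,264,317)),("top",(379,194,386,200))):
    g=robot.read_camera(n)["frame"].astype(float).mean(2)
    print(n);print(g[y0:y1,x0:x1].astype(int))
E
```

```text
scene
[[ 38  70 102 120 135 162 180 190 209 188]
 [ 30  51  61  37  67 106 136 151 160 166]
 [ 30  85 158 186 145  66  70  92 107 135]
 [ 30  70 134 169 170 185 186 144  67  69]
 [ 29  27  28  48 109 158 168 169 156  87]
 [ 22  25  25  27  29  30  48 110 134  77]
 [ 14  19  21  23  24  25  27  30  29  31]]
top
[[140  74  58  62  67  67  74]
 [ 83 100 129  81  51  50  53]
 [ 55  58 135 181 120  50  47]
 [ 47  52  63 111 147 120  50]
 [ 45  46  51  59  92 113  82]
 [ 45  45  46  49  56  61  56]]
```

```bash
python3 - <<'E'
from h import *
for n,p,q in(("scene",(256,312.45),(262,314.2)),("top",(381,195.52),(384,197.4)),("top",(380,195),(385,198.1))):
    a,b=ray(n,p,.104),ray(n,q,.104);d=b-a
    print(n,a,b,np.degrees(np.arctan2(d[1],d[0]))%180)
# predicted pointer line if bar at angle th about axis
for th in(45,50,55):
    t=np.radians(th);L=np.array([[.6305+r*np.cos(t),-.194+r*np.sin(t),.104] for r in(.004,.021)])
    print(th,[proj(n,L).round(2).tolist() for n in("scene","top")])
E
```

```text
scene [ 0.63657762 -0.19019368  0.104     ] [ 0.64432644 -0.17946944  0.104     ] 54.14992419789419
top [ 0.64173452 -0.18026618  0.104     ] [ 0.63618755 -0.18876288  0.104     ] 56.86197040354179
top [ 0.64327173 -0.1774257   0.104     ] [ 0.63412504 -0.19158848  0.104     ] 57.1446042050419
45 [[[255.18, 311.32], [262.27, 314.56]], [[384.86, 198.37], [380.59, 194.29]]]
50 [[[255.26, 311.2], [262.71, 313.9]], [[384.78, 198.46], [380.16, 194.75]]]
55 [[[255.33, 311.07], [263.08, 313.22]], [[384.71, 198.56], [379.79, 195.25]]]
```

```bash
cat > ptr.py <<'E'
from h import *
def run(frames,th0,boxes):
    obs={n:frames[n].astype(float).mean(2) for n in frames}
    S=4;o=(np.arange(S)+.5)/S-.5
    def model(p,n,box,I):
        x0,y0,x1,y1=box
        U,V=np.meshgrid(np.add.outer(np.arange(x0,x1),o).ravel(),np.add.outer(np.arange(y0,y1),o).ravel())
        c=cams[n];f=240/np.tan(np.radians(c["fovy"])/2);R=np.array(c["R"]);oo=-R.T@c["t"]
        D=np.stack([(U-c["cx"])/f,(V-c["cy"])/f,np.ones_like(U)],-1)@R
        W=oo[:2]+D[...,:2]*((.104-oo[2])/D[...,2])[...,None]
        d=W-np.array([.6305,-.194])-I[2:4]
        t=p[0];r=d[...,0]*np.cos(t)+d[...,1]*np.sin(t);q=-d[...,0]*np.sin(t)+d[...,1]*np.cos(t)
        sg=lambda a:1/(1+np.exp(-np.clip(a/.0003,-50,50)))
        m=sg(r-p[1])*sg(p[2]-r)*sg(p[3]/2-np.abs(q))
        m=m.reshape(y1-y0,S,x1-x0,S).mean((1,3));return I[0]+I[1]*m
    N=list(obs)
    def res(P):
        out=[]
        for k,n in enumerate(N):
            x0,y0,x1,y1=boxes[n];I=P[4+4*k:8+4*k]
            g=obs[n][y0:y1,x0:x1];e=(model(P,n,boxes[n],I)-g)
            e[g>215 if False else np.zeros_like(g,bool)]=0
            out.append(e.ravel()/20);out.append((I[2:4])/.002)
        out.append(np.array([(P[3]-.0025)/.001,(P[1]-.004)/.003,(P[2]-.021)/.003]))
        return np.concatenate(out)
    best=None
    for t in np.radians(th0+np.arange(-12,13,4)):
        P0=np.r_[t,.004,.021,.0025,*([40,170,0,0]*len(N))]
        s=least_squares(res,P0,loss='soft_l1')
        if best is None or s.cost<best.cost:best=s
    print("ang",np.degrees(best.x[0]).round(2),best.x[1:4].round(4),best.x[4:].round(4),best.cost)
    return best
E
python3 - <<'E'
from ptr import *
from cell import robot
fr={n:robot.read_camera(n)["frame"] for n in("scene","top")}
pickle.dump(fr,open("pics/fr1.pkl","wb"))
B={"scene":(254,312,263,317),"top":(380,195,388,200)}
run(fr,50,B);[run({n:fr[n]},50,B) for n in fr]
f0={n:cams[n]["frame"] for n in cams}
g=f0["scene"].astype(float).mean(2);print(g[303:316,250:264].astype(int))
g=f0["top"].astype(float).mean(2);print(g[196:206,376:388].astype(int))
E
```

```text
ang 49.87 [0.0045 0.0212 0.005 ] [ 2.821530e+01  1.518753e+02  1.300000e-03 -7.000000e-04  4.914510e+01
  9.255950e+01  2.000000e-04 -0.000000e+00] 14.88952841492034
ang 49.8 [0.0043 0.0213 0.005 ] [ 2.771780e+01  1.506441e+02  1.300000e-03 -6.000000e-04] 11.644627704121872
ang 51.11 [0.0057 0.0205 0.004 ] [5.177270e+01 1.131727e+02 6.000000e-04 1.000000e-04] 3.8605684210559126
[[239 239 238 238 238 238 239 240 235 232 241 241 241 241]
 [240 239 239 238 238 239 239 226 168 167 215 230 240 240]
 [240 240 240 240 240 240 227 152  89 165 193 168 222 240]
 [241 241 241 241 241 228 153  88 167 206 148  74 149 223]
 [241 241 241 241 228 153  88 167 205 148  44  32  75 187]
 [231 241 240 228 154  89 167 204 148  42  31  30  40 154]
 [204 226 215 150  89 167 205 148  43  31  32  24  20  97]
 [175 171 123  39  83 150 148  45  32  33  25  21  23  73]
 [150  99  40  28  48  59  46  31  29  25  21  20  20  85]
 [100  40  29  31  28  32  32  32  25  19  21  21  21  85]
 [ 41  29  30  31  32  32  31  24  21  20  20  21  20  69]
 [ 31  31  30  31  32  30  25  22  19  21  19  20  19  55]
 [ 32  32  31  33  31  27  22  19  22  19  20  20  22  39]]
[[156 142  96  55  52  51  50  48  47  47  47  49]
 [149 115  55  51  48  49  49  48  48  48  49  49]
 [138  80  52  50  48  49  47  47  50  51  50  51]
 [116  57  50  49  49  49  47  49  51  51  52  53]
 [ 93  51  50  49  49  50  50  96 125  80  53  51]
 [ 92  50  49  47  51  52 127 175 122  57  50  44]
 [ 93  51  51  51  96 161 163  77  61  49  44  46]
 [ 91  50  48  68 115 126  71  54  46  44  46  48]
 [113  50  46  49  58  62  51  45  45  46  47  48]
 [120  72  48  46  47  47  46  46  48  48  48  49]]
```

The model fit puts the pointer at 49.9° and the long mark lies at about 49.5°, so the dial is set. Now the block: lower onto it and grip.

{"fn": "step_arm", "kwargs": {"moves": [[[0,0,0.032,0],[0,0,0.032,0],[0,0,0.032,0],[0,0,0.032,0],[0,0,0.0335,0],[0,0,0,0],[0,0,0,0]]]}}

```text
time: 7.3
tool_pos: [0.501, 0.1386, 0.0373]
tool_rot: [-3.141, 0.004, 0.355]
contact_force: [0.2, -0.3, 1.0]
opening: 0.0918
```

```bash
python3 - <<'E'
from plan import *
st()
E
```

```text
t 7.3 p [0.501  0.1386 0.0373] rot [-3.1408  0.0038  0.355 ] F [ 0.2 -0.3  1. ] M [ 0.05 -0.02 -0.02] op 0.0918 q [ 0.12  0.57  1.76 -0.    0.82  1.34]
```

{"fn": "step_arm", "kwargs": {"moves": [[[0,0,0,0],[0,0,0,0],[0,0,0,0],[0,0,0,0],[0,0,0,0],[0,0,0,0],[0,0,0,0],[0,0,0,0]]], "hand": 0, "force": 25}}

```text
time: 7.97
tool_pos: [0.5019, 0.1391, 0.0383]
tool_rot: [3.141, -0.0, 0.356]
contact_force: [0.1, -0.1, -0.5]
opening: 0.0432
```

{"fn": "step_arm", "kwargs": {"moves": [[[0,0,0,0],[0,0,0,0],[0,0,0,0]]]}}

```text
time: 8.22
tool_pos: [0.5018, 0.1391, 0.0383]
tool_rot: [3.142, 0.0, 0.356]
contact_force: [-0.4, 1.4, 2.0]
opening: 0.0398
```

```bash
python3 - <<'E'
from plan import *
st()
E
```

```text
t 8.22 p [0.5018 0.1391 0.0383] rot [3.1415 0.     0.3557] F [-0.4  1.4  2. ] M [0.08 0.08 0.03] op 0.0398 q [ 0.12  0.56  1.76 -0.    0.81  1.34]
```

```bash
python3 - <<'E'
from plan import *
a=rows([.5018,.1391,.148],.3557)
b=rows([.5327,.2634,.098],.288,src=a)
E
```

```text
[[[-0.0, 0.0, -0.0366, -0.0],[-0.0, 0.0, -0.0366, -0.0],[-0.0, 0.0, -0.0365, -0.0]]]
end [0.5018 0.1391 0.148 ] 0.3557
[[[0.0181, -0.0264, 0.0125, 0.0169],[0.0176, -0.0267, 0.0125, 0.0169],[0.0171, -0.0271, 0.0125, 0.0169],[0.0167, -0.0273, 0.0125, 0.017]]]
end [0.5327 0.2634 0.098 ] 0.288
```

{"fn": "step_arm", "kwargs": {"moves": [[[0,0,-0.02,0],[0,0,-0.03,0],[0,0,-0.03,0],[0,0,-0.03,0],[0,0,0,0]]]}}

```text
time: 8.63
tool_pos: [0.5048, 0.1395, 0.1535]
tool_rot: [3.139, -0.009, 0.356]
contact_force: [1.7, 0.0, -1.6]
opening: 0.0397
```

{"fn": "step_arm", "kwargs": {"moves": [[[0.0181,-0.0264,0.0125,0.017],[0.0176,-0.0267,0.0125,0.017],[0.0171,-0.0271,0.0125,0.017],[0.0167,-0.0273,0.0125,0.017],[0,0,0,0],[0,0,0,0],[0,0,0,0]]]}}

```text
time: 9.22
tool_pos: [0.5321, 0.263, 0.0971]
tool_rot: [3.141, 0.002, 0.288]
contact_force: [0.1, -0.2, -2.3]
opening: 0.0398
```

```bash
python3 - <<'E'
from plan import *
st()
import cv2,numpy as np
c=robot.read_camera("scene");t=robot.read_camera("top")
a=cv2.resize(c["frame"][190:310,340:500],(400,300),interpolation=cv2.INTER_CUBIC)
b=cv2.resize(t["frame"][180:285,175:315],(400,300),interpolation=cv2.INTER_CUBIC)
cv2.imwrite("pics/p1.png",np.hstack([a,b])[:,:,::-1])
E
```

```text
t 9.22 p [0.5321 0.263  0.0971] rot [3.141e+00 2.100e-03 2.883e-01] F [ 0.1 -0.2 -2.3] M [ 0.01 -0.01 -0.02] op 0.0398 q [ 0.33  0.59  1.5  -0.    1.06  1.61]
```

View pics/p1.png

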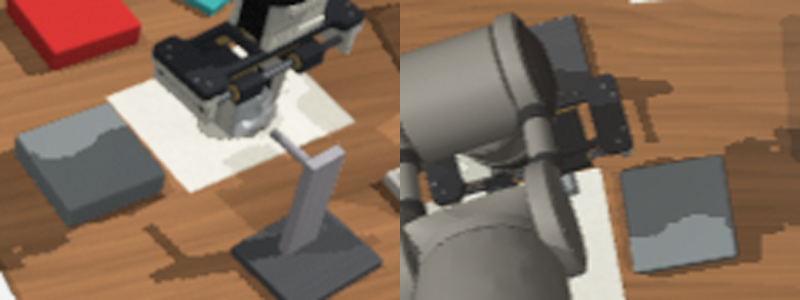

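The block is held in front of the peg, whose tip is at about (272,133) in the left crop. I'll advance slowly and watch the force.

{"fn": "step_arm", "kwargs": {"moves": [[[0.008,0,-0.0003,0],[0.008,0,0,0],[0.008,0,0,0],[0.005,0,0,0],[0.005,0,0,0],[0,0,0,0]]]}}

```text
time: 9.82
tool_pos: [0.5666, 0.2729, 0.0985]
tool_rot: [3.142, -0.001, 0.287]
contact_force: [-0.1, 0.1, -2.0]
opening: 0.0396
```

```bash
python3 - <<'E'
from plan import *
st()
import cv2
c=robot.read_camera("scene")
cv2.imwrite("pics/p2.png",cv2.resize(c["frame"][200:290,380:500],(800,600),interpolation=cv2.INTER_CUBIC)[:,:,::-1])
E
```

```text
t 9.82 p [0.5666 0.2729 0.0985] rot [ 3.1415e+00 -1.1000e-03  2.8700e-01] F [-0.1  0.1 -2. ] M [-0.01 -0.01  0.04] op 0.0396 q [ 0.33  0.65  1.39 -0.    1.11  1.61]
```

View pics/p2.png

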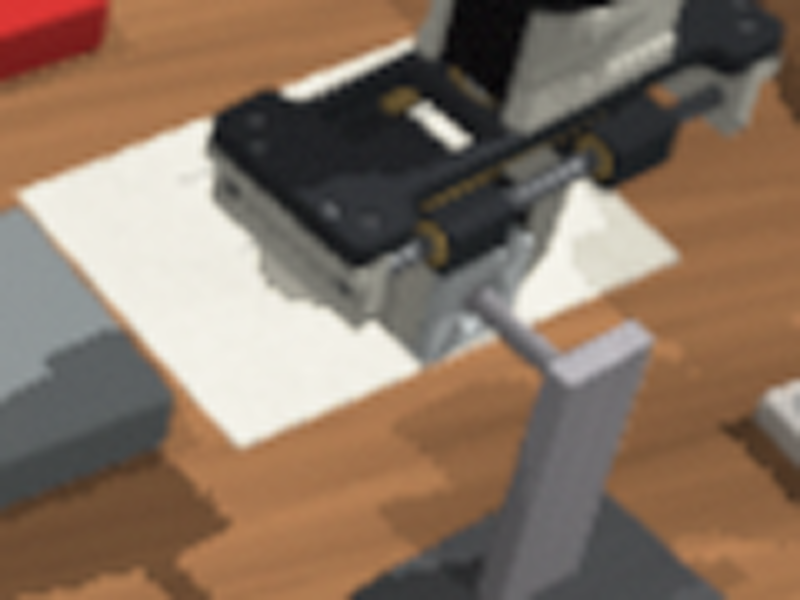

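No force with the face past the tip. The peg enters at (480,295), slightly above the middle of the face, so I'll raise the block a little and go on.

{"fn": "step_arm", "kwargs": {"moves": [[[0.003,0,-0.002,0],[0.004,0,0,0],[0.004,0,0,0],[0.004,0,0,0],[0,0,0,0]]]}}

```text
time: 10.28
tool_pos: [0.5805, 0.2775, 0.1005]
tool_rot: [3.142, -0.001, 0.288]
contact_force: [-0.6, 0.6, -2.4]
opening: 0.0396
```

{"fn": "step_arm", "kwargs": {"moves": [[[0.003,0,0,0],[0.003,0,0,0],[0.002,0,0,0],[0.002,0,0,0],[0,0,0,0]]]}}

```text
time: 10.7
tool_pos: [0.5896, 0.2801, 0.1004]
tool_rot: [3.141, -0.0, 0.288]
contact_force: [0.1, 0.4, -2.1]
opening: 0.0395
```

```bash
python3 - <<'E'
from plan import *
st()
import cv2
c=robot.read_camera("scene")
cv2.imwrite("pics/p3.png",cv2.resize(c["frame"][200:290,380:500],(800,600),interpolation=cv2.INTER_CUBIC)[:,:,::-1])
E
```

```text
t 10.7 p [0.5896 0.2801 0.1004] rot [ 3.1415 -0.      0.2876] F [ 0.1  0.4 -2.1] M [ 0.03 -0.05  0.04] op 0.0395 q [ 0.33  0.68  1.3  -0.    1.15  1.61]
```

View pics/p3.png

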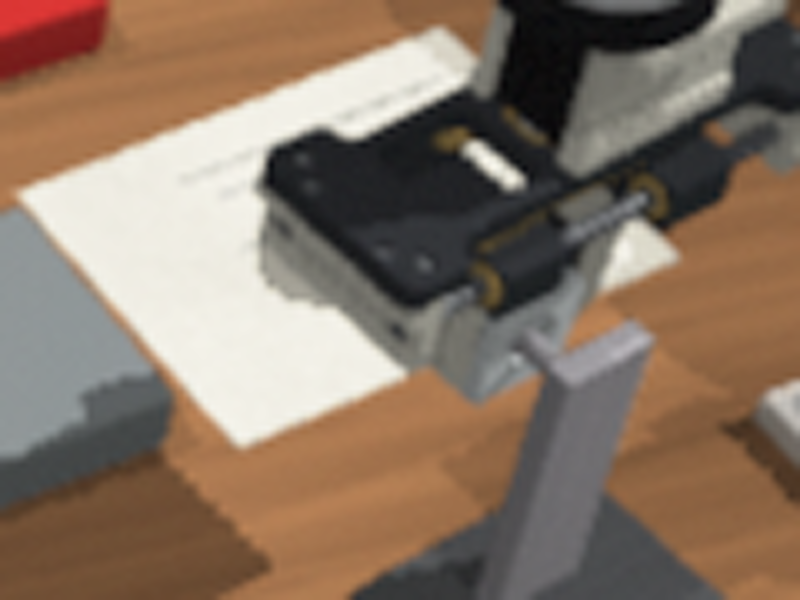

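{"fn": "step_arm", "kwargs": {"moves": [[[0.002,0,0,0],[0.002,0,0,0],[0,0,0,0]]]}}

```text
time: 11.0
tool_pos: [0.5898, 0.2803, 0.1]
tool_rot: [3.141, 0.009, 0.288]
contact_force: [-11.2, -4.2, 4.3]
opening: 0.0399
```

```bash
python3 - <<'E'
from plan import *
st()
E
```

```text
t 11.0 p [0.5898 0.2803 0.1   ] rot [3.1411 0.0088 0.2879] F [-11.2  -4.2   4.3] M [-0.67  1.99 -0.03] op 0.0399 q [ 0.33  0.69  1.29 -0.    1.17  1.61]
```

Bottomed out at about 35 mm depth with an 11 N push-back, so this end has the hole. Next I'll withdraw and carry it over its own riser.

{"fn": "step_arm", "kwargs": {"moves": [[[-0.004,0,0,0],[-0.01,0,0,0],[-0.015,0,0,0],[-0.02,0,0,0],[-0.02,0,0,0],[0,0,0,0]]]}}

```text
time: 11.5
tool_pos: [0.5235, 0.2609, 0.1003]
tool_rot: [3.141, 0.004, 0.288]
contact_force: [-0.0, 0.9, -1.8]
opening: 0.0401
```

```bash
python3 - <<'E'
from plan import *
st()
rows([.478,.137,.10],.17)
E
```

```text
t 11.5 p [0.5235 0.2609 0.1003] rot [3.1414 0.0036 0.2881] F [-0.   0.9 -1.8] M [ 0.05 -0.04  0.03] op 0.0401 q [ 0.33  0.57  1.52 -0.    1.05  1.61]
[[[-0.0197, 0.0265, 0.0001, 0.0295],[-0.0189, 0.027, 0.0001, 0.0295],[-0.0181, 0.0276, 0.0001, 0.0295],[-0.0173, 0.028, 0.0, 0.0296]]]
end [0.478  0.1371 0.1   ] 0.17
```

{"fn": "step_arm", "kwargs": {"moves": [[[-0.0197,0.0265,0,0.0295],[-0.0189,0.027,0,0.0295],[-0.0181,0.0276,0,0.0295],[-0.0173,0.028,0,0.0296],[0,0,0,0],[0,0,0,0],[0,0,0,0]]]}}

```text
time: 12.08
tool_pos: [0.4826, 0.138, 0.101]
tool_rot: [-3.142, -0.002, 0.169]
contact_force: [0.4, 0.1, -2.9]
opening: 0.0403
```

{"fn": "step_arm", "kwargs": {"moves": [[[0,0,0,0],[0,0,0,0],[0,0,0,0],[0,0,0,0]]], "force": 6}}

```text
time: 12.42
tool_pos: [0.4815, 0.1385, 0.1003]
tool_rot: [3.142, 0.0, 0.171]
contact_force: [-0.2, 0.0, -2.3]
opening: 0.0403
```

```bash
python3 - <<'E'
from plan import *
st()
import cv2
c=robot.read_camera("scene")
cv2.imwrite("pics/w1.png",cv2.resize(c["frame"][180:300,310:470],(800,600),interpolation=cv2.INTER_CUBIC)[:,:,::-1])
E
```

```text
t 12.42 p [0.4815 0.1385 0.1003] rot [3.1415 0.     0.1706] F [-0.2  0.  -2.3] M [-0.    0.02  0.  ] op 0.0403 q [ 0.13  0.44  1.76 -0.    0.94  1.53]
```

View pics/w1.png

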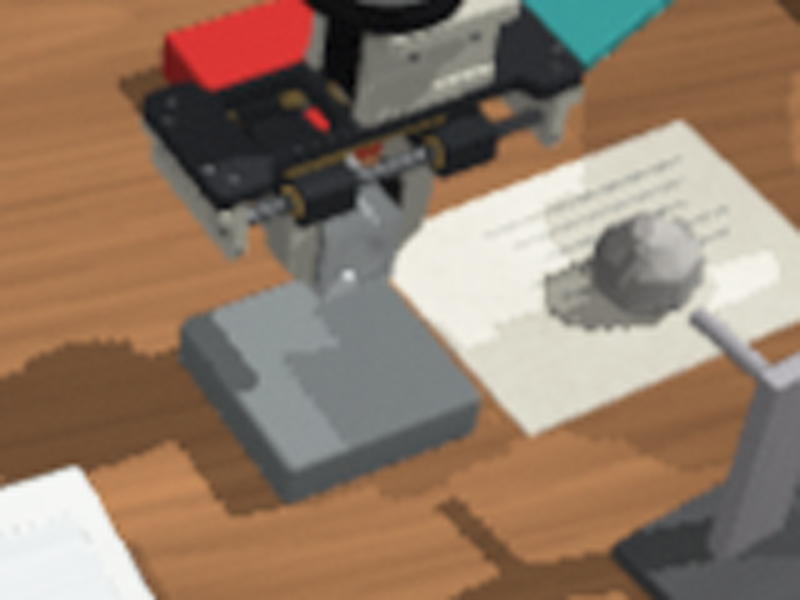

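The block still looks about horizontal, with the hole's highlight at (348,275). I'll ease the grip further so it swings plain end down.

{"fn": "step_arm", "kwargs": {"moves": [[[0,0,0,0],[0,0,0,0],[0,0,0,0],[0,0,0,0],[0,0,0,0]]], "force": 4}}

```text
time: 12.88
tool_pos: [0.4814, 0.1378, 0.1005]
tool_rot: [3.141, 0.0, 0.169]
contact_force: [1.0, -0.3, -2.5]
opening: 0.04
```

```bash
python3 - <<'E'
from plan import *
st()
import cv2,numpy as np
c=robot.read_camera("scene");t=robot.read_camera("top")
cv2.imwrite("pics/w2.png",np.hstack([cv2.resize(c["frame"][200:260,345:425],(600,450),interpolation=cv2.INTER_CUBIC)])[:,:,::-1])
E
```

```text
t 12.88 p [0.4814 0.1378 0.1005] rot [3.1415 0.     0.1695] F [ 1.  -0.3 -2.5] M [-0.   -0.03 -0.01] op 0.04 q [ 0.13  0.44  1.76 -0.    0.94  1.53]
```

View pics/w2.png

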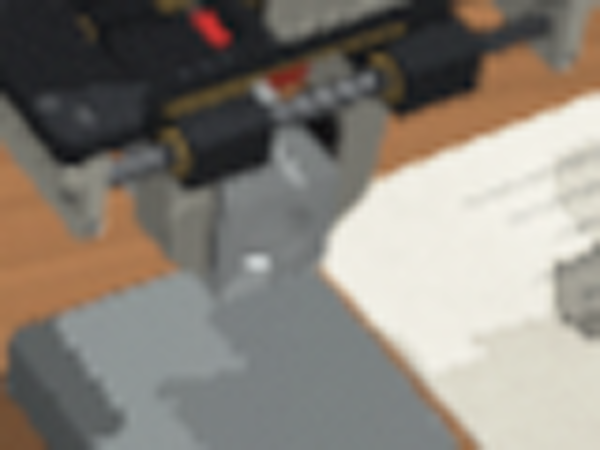

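```bash
cat > ov.py <<'E'
from h import *
from cell import robot
import cv2
def overlay(ths,name,box=(345,195,425,255),k=5,off=(.014,.007)):
    s=robot.observe();p=s["tool_pos"]+[0,0,.019];y=s["tool_rot"][2];f=robot.read_camera("scene")["frame"][:,:,::-1]
    x0,y0,x1,y1=box;ims=[]
    u=np.array([np.cos(y),np.sin(y),0]);w=np.array([-np.sin(y),np.cos(y),0]);z=np.array([0,0,1.])
    for th in ths:
        o=cv2.resize(f[y0:y1,x0:x1],None,fx=k,fy=k,interpolation=cv2.INTER_CUBIC)
        if th is not None:
            t=np.radians(th);X=np.cos(t)*u+np.sin(t)*z;Z=-np.sin(t)*u+np.cos(t)*z
            c=p-off[0]*X-off[1]*Z
            q=lambda P:((proj("scene",P)-[x0-.5,y0-.5])*k).astype(np.int32)
            V={(a,b,d):q(c+a*.03*X+b*.02*w+d*.02*Z)[0] for a in(-1,1) for b in(-1,1) for d in(-1,1)}
            for A in V:
                for B in V:
                    if sum(i!=j for i,j in zip(A,B))==1 and A<B: cv2.line(o,tuple(map(int,V[A])),tuple(map(int,V[B])),(0,255,0) if A[0]+B[0]==2 else (255,0,255),1)
            g=np.linspace(0,2*np.pi,30);cv2.polylines(o,[q(c+.03*X+.0115*(np.cos(g)[:,None]*w+np.sin(g)[:,None]*Z))],True,(0,255,255),1)
        ims.append(o)
    n=len(ims)//2;cv2.imwrite(name,np.vstack([np.hstack(ims[:n]),np.hstack(ims[n:])]))
E
python3 - <<'E'
from ov import *
overlay([None,0,35,65],"pics/w3.png")
E
```

```text
(no output)
```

View pics/w3.png

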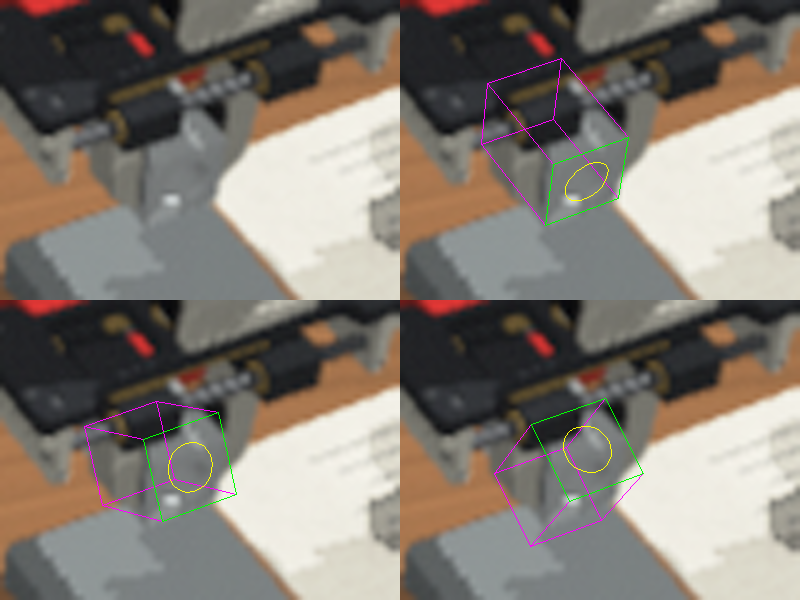

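```bash
python3 - <<'E'
from ov import *
import ov
# contrast
f=robot.read_camera("scene")["frame"][:,:,::-1]
g=f[212:245,365:400];g=cv2.resize(g,(700,660),interpolation=cv2.INTER_CUBIC)
g=np.clip((g.astype(float)-80)*2,0,255).astype(np.uint8);cv2.imwrite("pics/w4.png",g[:600])
E
```

```text
(no output)
```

View pics/w4.png

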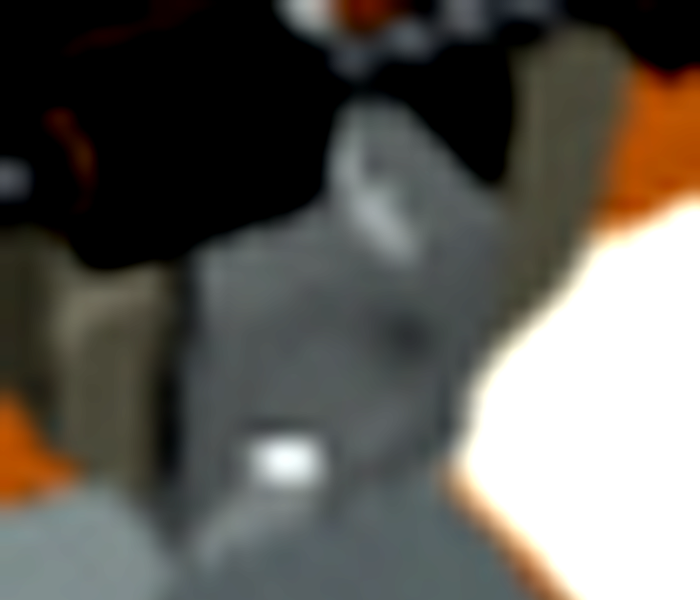

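The hole's pattern (dark at upper right, highlight at lower left) is the same as at the start, so the block is still horizontal. I'll try the minimum grip.

{"fn": "step_arm", "kwargs": {"moves": [[[0,0,0,0],[0,0,0,0],[0,0,0,0],[0,0,0,0],[0,0,0,0]]], "force": 3}}

```text
time: 13.5
tool_pos: [0.4814, 0.1379, 0.1005]
tool_rot: [3.142, -0.0, 0.169]
contact_force: [-0.4, 0.1, -1.3]
opening: 0.04
```

```bash
python3 - <<'E'
from ov import *
from plan import st
st();overlay([None,0,15,45],"pics/w5.png")
E
```

```text
t 13.5 p [0.4814 0.1379 0.1005] rot [ 3.1415 -0.      0.1695] F [-0.4  0.1 -1.3] M [ 0.03 -0.02 -0.02] op 0.04 q [ 0.13  0.44  1.76 -0.    0.94  1.53]
```

View pics/w5.png

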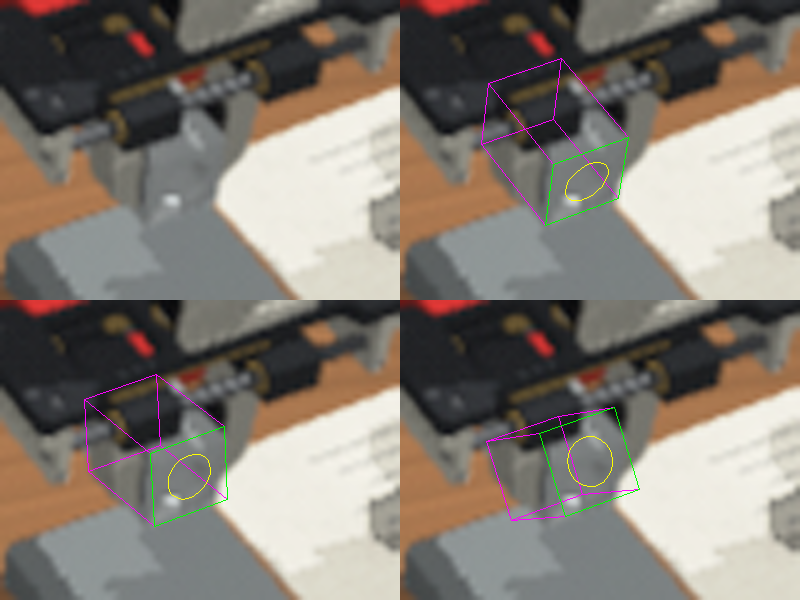

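At 3 N the block doesn't swing, so I'll lever it instead. The plain end goes under the peg from the side, then I raise the gripper along an arc so the peg turns the block in the light grip.

```bash
python3 - <<'E'
from plan import *
C=np.array([.5794,.2773]);y=1.859;u=np.array([math.cos(y),math.sin(y)])
a=rows([.4814,.1379,.17],.1695)
p=C+.095*u;b=rows([*p,.17],y,src=a)
E
```

```text
[[[-0.0, -0.0, -0.0348, -0.0],[-0.0, -0.0, -0.0347, -0.0]]]
end [0.4814 0.1379 0.17  ] 0.1695
[[[0.0073, -0.0143, -0.0, -0.1126],[0.0088, -0.0134, -0.0, -0.1126],[0.0103, -0.0124, -0.0, -0.1126],[0.0116, -0.0111, -0.0, -0.1126],[0.0128, -0.0098, -0.0, -0.1126],[0.0138, -0.0083, -0.0, -0.1127],[0.0146, -0.0067, -0.0, -0.1126],[0.0153, -0.005, -0.0, -0.1127]]]
[[[0.0158, -0.0032, -0.0, -0.1126],[0.016, -0.0014, -0.0, -0.1127],[0.0161, 0.0004, -0.0, -0.1126],[0.0159, 0.0022, -0.0, -0.1127],[0.0156, 0.0039, -0.0, -0.1126],[0.015, 0.0057, -0.0, -0.1127],[0.0143, 0.0073, -0.0, -0.1126]]]
end [0.5524 0.3684 0.17  ] 1.859
```

{"fn": "step_arm", "kwargs": {"moves": [[[0,0,-0.015,0],[0,0,-0.025,0],[0,0,-0.03,0]]], "force": 15}}

```text
time: 13.8
tool_pos: [0.4802, 0.1377, 0.1699]
tool_rot: [-3.142, 0.004, 0.169]
contact_force: [0.8, -0.1, -3.2]
opening: 0.0395
```

{"fn": "step_arm", "kwargs": {"moves": [[[0.0073,-0.0143,0,-0.1126],[0.0088,-0.0134,0,-0.1126],[0.0103,-0.0124,0,-0.1126],[0.0116,-0.0111,0,-0.1126],[0.0128,-0.0098,0,-0.1126],[0.0138,-0.0083,0,-0.1127],[0.0146,-0.0067,0,-0.1126],[0.0153,-0.005,0,-0.1127]]]}}

```text
time: 14.47
tool_pos: [0.5193, 0.2616, 0.1703]
tool_rot: [-3.141, 0.0, 1.076]
contact_force: [0.3, -0.2, -1.7]
opening: 0.04
```

{"fn": "step_arm", "kwargs": {"moves": [[[0.0158,-0.0032,0,-0.1126],[0.016,-0.0014,0,-0.1127],[0.0161,0.0004,0,-0.1126],[0.0159,0.0022,0,-0.1127],[0.0156,0.0039,0,-0.1126],[0.015,0.0057,0,-0.1127],[0.0143,0.0073,0,-0.1126],[0,0,0,0]]]}}

```text
time: 15.13
tool_pos: [0.5524, 0.3708, 0.1698]
tool_rot: [3.141, -0.001, 1.866]
contact_force: [-0.4, 0.3, -1.8]
opening: 0.0401
```

```bash
python3 - <<'E'
from plan import *
from ov import *
st()
C=np.array([.5794,.2773]);y=1.859;u=np.array([math.cos(y),math.sin(y)])
a=rows([*(C+.095*u),.069],y);b=rows([*(C+.033*u),.069],y,src=a,vmax=.016)
overlay([None,0],"pics/x1.png",box=(400,170,520,300),k=3.3)
E
```

```text
t 15.13 p [0.5524 0.3708 0.1698] rot [ 3.1413e+00 -1.0000e-03  1.8657e+00] F [-0.4  0.3 -1.8] M [ 0.   -0.01  0.05] op 0.0401 q [0.48 0.65 1.18 0.   1.32 0.18]
[[[-0.0008, -0.0003, 0.0336, 0.0022],[-0.0008, -0.0002, 0.0336, 0.0022],[-0.0007, -0.0003, 0.0336, 0.0023]]]
end [0.5523 0.3684 0.069 ] 1.859
[[[-0.0155, 0.0, 0.0, -0.0],[-0.0155, 0.0, 0.0, -0.0],[-0.0155, 0.0, 0.0, -0.0],[-0.0155, 0.0, 0.0, -0.0]]]
end [0.57  0.309 0.069] 1.859
```

View pics/x1.png

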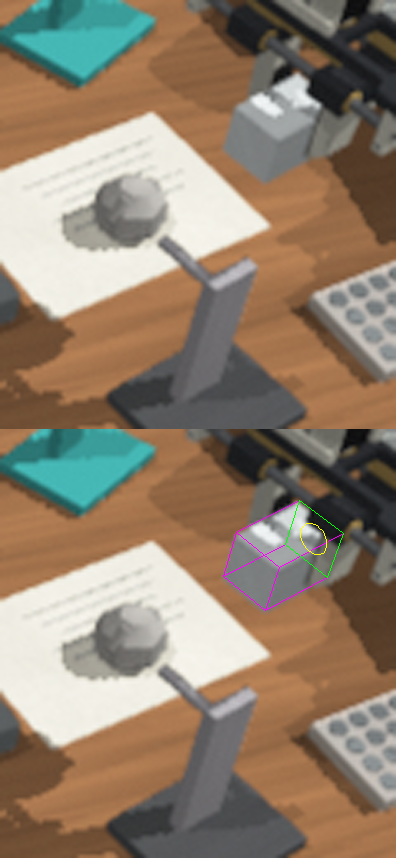

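The overlay matches the real block: horizontal, plain end towards the peg. I'll descend and slide the plain end under the peg.

{"fn": "step_arm", "kwargs": {"moves": [[[-0.0006,0,0.0336,0],[-0.0006,0,0.0336,0],[-0.0005,0,0.0336,0],[0,0,0,0],[-0.0155,0,0,0],[-0.0155,0,0,0],[-0.0155,0,0,0],[-0.0155,0,0,0]]]}}

```text
time: 15.85
tool_pos: [0.5723, 0.3055, 0.0722]
tool_rot: [3.138, 0.0, 1.858]
contact_force: [0.4, -0.5, -2.1]
opening: 0.04
```

{"fn": "step_arm", "kwargs": {"moves": [[[0,0,0,0],[0,0,0,0]]]}}

```text
time: 16.02
tool_pos: [0.5718, 0.3056, 0.0712]
tool_rot: [3.14, -0.0, 1.856]
contact_force: [-0.2, 0.5, -0.9]
opening: 0.0399
```

```bash
python3 - <<'E'
from plan import *
from ov import *
st()
overlay([None,0],"pics/x2.png",box=(400,170,520,300),k=4)
import cv2
im=cv2.imread("pics/x2.png");h=im.shape[0]//2;cv2.imwrite("pics/x2.png",cv2.resize(np.hstack([im[:h],im[h:]]),(800,433)))
E
```

```text
t 16.02 p [0.5718 0.3056 0.0712] rot [ 3.1395e+00 -2.0000e-04  1.8559e+00] F [-0.2  0.5 -0.9] M [ 0.02 -0.12 -0.02] op 0.0399 q [ 0.37  0.71  1.35 -0.    1.08  0.09]
```

View pics/x2.png

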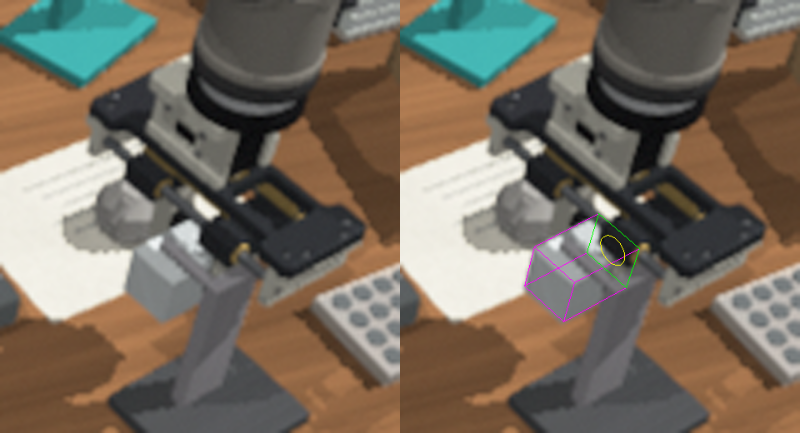

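The plain end is under the peg. I'll lever it at a moderate grip, starting with about 30°.

{"fn": "step_arm", "kwargs": {"moves": [[[0,0,0,0],[0.002,0,-0.005,0],[0.002,0,-0.005,0],[0.001,0,-0.0045,0],[0,0,-0.0045,0],[0,0,0,0]]], "force": 8}}

```text
time: 16.57
tool_pos: [0.569, 0.313, 0.0897]
tool_rot: [3.141, -0.001, 1.86]
contact_force: [-0.6, 0.3, -2.3]
opening: 0.04
```

```bash
python3 - <<'E'
from plan import *
from ov import *
st()
overlay([None,30],"pics/x3.png",box=(400,170,520,300),k=4)
import cv2
im=cv2.imread("pics/x3.png");h=im.shape[0]//2;cv2.imwrite("pics/x3.png",cv2.resize(np.hstack([im[:h],im[h:]]),(800,433)))
E
```

```text
t 16.57 p [0.569  0.313  0.0897] rot [ 3.1405e+00 -6.0000e-04  1.8597e+00] F [-0.6  0.3 -2.3] M [ 0.01 -0.14 -0.05] op 0.04 q [0.38 0.69 1.33 0.   1.12 0.1 ]
```

View pics/x3.png

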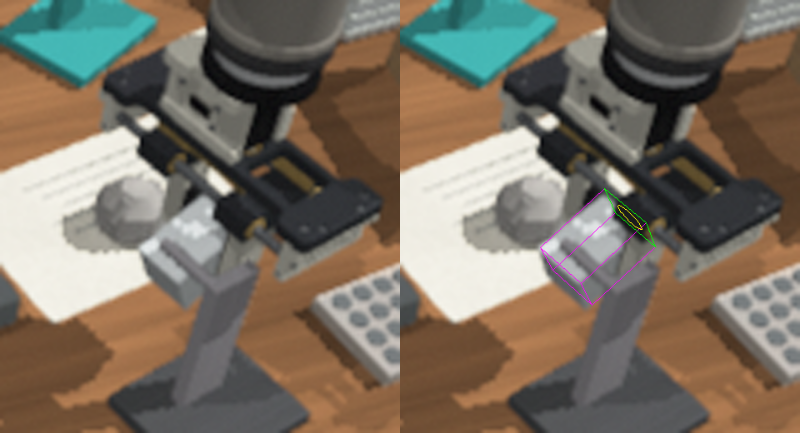

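It's turning, with the peg lying on its top face, now around 25°. Continuing along the arc.

{"fn": "step_arm", "kwargs": {"moves": [[[-0.0004,0,-0.004,0],[-0.0004,0,-0.004,0],[-0.0004,0,-0.004,0],[-0.002,0,-0.0045,0],[-0.002,0,-0.0045,0],[0,0,0,0]]]}}

```text
time: 17.12
tool_pos: [0.5709, 0.3068, 0.1109]
tool_rot: [3.141, 0.0, 1.859]
contact_force: [-0.3, 0.4, -2.6]
opening: 0.0399
```

```bash
python3 - <<'E'
from plan import *
from ov import *
st()
overlay([None,60],"pics/x4.png",box=(400,170,520,300),k=4)
import cv2
im=cv2.imread("pics/x4.png");h=im.shape[0]//2;cv2.imwrite("pics/x4.png",cv2.resize(np.hstack([im[:h],im[h:]]),(800,433)))
E
```

```text
t 17.12 p [0.5709 0.3068 0.1109] rot [3.1405 0.     1.8586] F [-0.3  0.4 -2.6] M [-0.04 -0.04  0.03] op 0.0399 q [ 0.38  0.67  1.31 -0.    1.17  0.09]
```

View pics/x4.png

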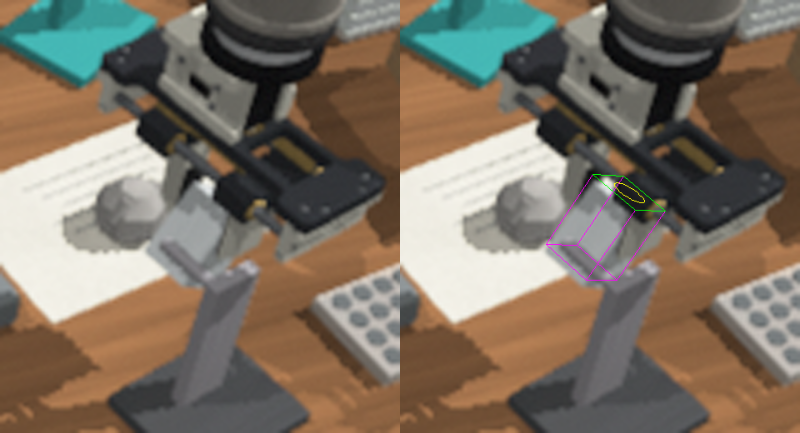

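The overlay at 60° fits. Now the final part.

{"fn": "step_arm", "kwargs": {"moves": [[[-0.0024,0,-0.0032,0],[-0.0024,0,-0.0032,0],[-0.0024,0,-0.0031,0],[-0.0024,0,-0.0015,0],[-0.0024,0,-0.0015,0],[0,0,0,0]]]}}

```text
time: 17.67
tool_pos: [0.5739, 0.2953, 0.1226]
tool_rot: [-3.141, -0.0, 1.859]
contact_force: [-1.2, 1.3, -1.4]
opening: 0.0397
```

```bash
python3 - <<'E'
from plan import *
from ov import *
st()
overlay([None,88],"pics/x5.png",box=(400,170,520,300),k=4)
import cv2
im=cv2.imread("pics/x5.png");h=im.shape[0]//2;cv2.imwrite("pics/x5.png",cv2.resize(np.hstack([im[:h],im[h:]]),(800,433)))
E
```

```text
t 17.67 p [0.5739 0.2953 0.1226] rot [-3.1415 -0.      1.8587] F [-1.2  1.3 -1.4] M [0.27 0.14 0.01] op 0.0397 q [0.36 0.65 1.3  0.   1.19 0.07]
```

View pics/x5.png

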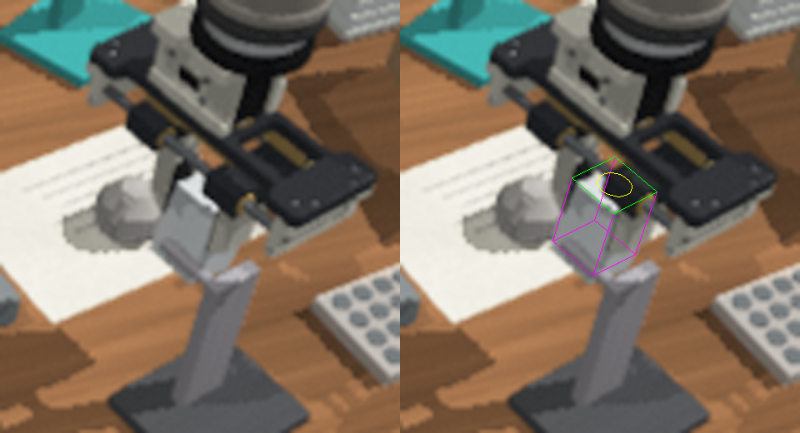

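The overlay at 88° fits, so the hole now faces nearly up. I'll back off the peg, then square the block by standing it on its own riser.

```bash
python3 - <<'E'
from plan import *
s=robot.observe();y=s["tool_rot"][2];p=s["tool_pos"]+[.025*math.cos(y),.025*math.sin(y),.05]
print(p)
b=rows([.4855,.132,.17],1.74,src=[*p,y]);rows([.4855,.132,.064],1.74,src=b)
E
```

```text
[0.56692117 0.31929059 0.17257772]
[[[-0.0261, -0.0219, 0.0004, 0.0198],[-0.0265, -0.0214, 0.0004, 0.0198],[-0.0269, -0.0208, 0.0004, 0.0198],[-0.0273, -0.0203, 0.0005, 0.0198],[-0.0277, -0.0197, 0.0004, 0.0198],[-0.0282, -0.0192, 0.0005, 0.0198]]]
end [0.4855 0.132  0.17  ] 1.74
[[[0.0, 0.0, 0.0353, -0.0],[0.0, 0.0, 0.0353, -0.0],[0.0, 0.0, 0.0354, -0.0]]]
end [0.4855 0.132  0.064 ] 1.74
```

{"fn": "step_arm", "kwargs": {"moves": [[[0.012,0,0,0],[0.013,0,-0.005,0],[0,0,-0.02,0],[0,0,-0.025,0]]], "force": 15}}

```text
time: 18.05
tool_pos: [0.5652, 0.3209, 0.171]
tool_rot: [-3.137, 0.001, 1.861]
contact_force: [0.5, 0.4, -1.7]
opening: 0.0396
```

{"fn": "step_arm", "kwargs": {"moves": [[[-0.0261,-0.0219,0,0.0198],[-0.0265,-0.0214,0,0.0198],[-0.0269,-0.0208,0,0.0198],[-0.0273,-0.0203,0,0.0198],[-0.0277,-0.0197,0,0.0198],[-0.0282,-0.0192,0,0.0198],[0,0,0,0],[0,0,0,0]]]}}

```text
time: 18.72
tool_pos: [0.4855, 0.1318, 0.1732]
tool_rot: [3.14, 0.0, 1.739]
contact_force: [0.0, -0.8, -2.5]
opening: 0.04
```

{"fn": "step_arm", "kwargs": {"moves": [[[0,0,0.03,0],[0,0,0.03,0],[0,0,0.025,0],[0,0,0.015,0],[0,0,0,0],[0,0,0,0],[0,0,0,0]]]}}

```text
time: 19.3
tool_pos: [0.4867, 0.1332, 0.0733]
tool_rot: [3.139, 0.0, 1.741]
contact_force: [-0.2, -0.2, -2.4]
opening: 0.0398
```

```bash
python3 - <<'E'
from plan import *
from ov import *
st()
overlay([None,88],"pics/y1.png",box=(320,180,440,280),k=3.3)
E
```

```text
t 19.3 p [0.4867 0.1332 0.0733] rot [3.1392e+00 2.0000e-04 1.7413e+00] F [-0.2 -0.2 -2.4] M [-0.09 -0.04 -0.03] op 0.0398 q [ 0.12  0.49  1.78 -0.    0.87 -0.06]
```

View pics/y1.png

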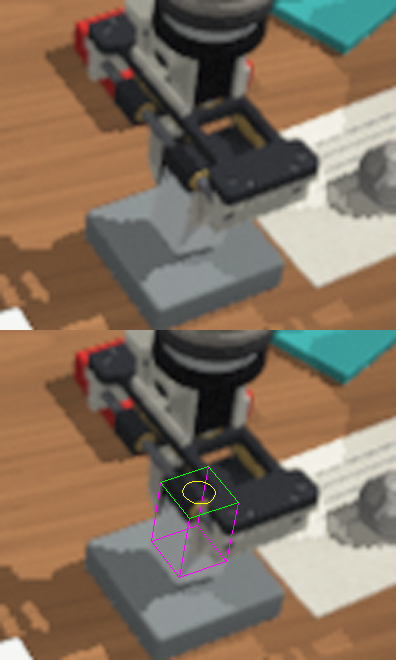

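Block upright over the riser, about 18 mm above it. Lowering until contact.

{"fn": "step_arm", "kwargs": {"moves": [[[0,0,0.005,0],[0,0,0.005,0],[0,0,0.003,0],[0,0,0.002,0],[0,0,0.001,0],[0,0,0,0]]], "force": 6}}

```text
time: 19.85
tool_pos: [0.4872, 0.1317, 0.0574]
tool_rot: [3.137, 0.001, 1.74]
contact_force: [1.6, -3.2, 4.2]
opening: 0.0399
```

{"fn": "step_arm", "kwargs": {"moves": [[[0,0,0.001,0],[0,0,0.001,0],[0,0,0,0]]]}}

```text
time: 20.1
tool_pos: [0.4873, 0.1316, 0.0556]
tool_rot: [3.137, 0.001, 1.74]
contact_force: [1.7, -4.2, 5.4]
opening: 0.04
```

Contact felt. Now let it stand free, re-centre on it, and regrip.

{"fn": "step_arm", "kwargs": {"moves": [[[0,0,0,0],[0,0,0,0],[0,0,0,0],[0,0,0,0]]], "hand": 0.65}}

```text
time: 20.43
tool_pos: [0.4853, 0.1323, 0.0541]
tool_rot: [-3.141, -0.0, 1.74]
contact_force: [0.0, -0.1, -0.1]
opening: 0.0582
```

{"fn": "step_arm", "kwargs": {"moves": [[[0.003,0,0.003,0],[0.003,0,0.003,0],[0,0,0.002,0],[0,0,0,0]]]}}

```text
time: 20.77
tool_pos: [0.4839, 0.1384, 0.0455]
tool_rot: [-3.14, 0.0, 1.741]
contact_force: [0.4, -0.9, -0.6]
opening: 0.0596
```

```bash
python3 - <<'E'
from plan import *
from ov import *
st()
overlay([None,90],"pics/y2.png",box=(320,180,440,280),k=3.3,off=(.022,.001))
E
```

```text
t 20.77 p [0.4839 0.1384 0.0455] rot [-3.1403  0.      1.7408] F [ 0.4 -0.9 -0.6] M [-0.03 -0.07  0.02] op 0.0596 q [ 0.13  0.53  1.8  -0.    0.81 -0.04]
```

View pics/y2.png

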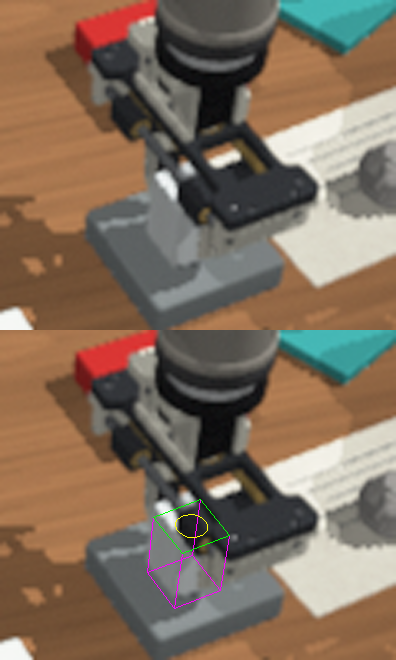

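The block stands upright on the riser (my overlay offset in this picture is off, which doesn't matter here). Regripping.

{"fn": "step_arm", "kwargs": {"moves": [[[0,0,0,0],[0,0,0,0],[0,0,0,0],[0,0,0,0],[0,0,0,0],[0,0,0,0],[0,0,0,0]]], "hand": 0, "force": 25}}

```text
time: 21.4
tool_pos: [0.4848, 0.1381, 0.0463]
tool_rot: [3.141, 0.0, 1.74]
contact_force: [1.8, 0.4, 0.1]
opening: 0.0399
```

```bash
python3 - <<'E'
from plan import *
from ov import *
st()
overlay([None,90],"pics/y3.png",box=(320,180,440,280),k=3.3,off=(.0045,.001))
# final: block centre over plate, grasp ~ block centre; plate top .066; block bottom at .066+.085
s=robot.observe();p=s["tool_pos"]
a=rows([p[0],p[1],.17],s["tool_rot"][2])
b=rows([.6195,-.0645,.17],1.66,src=a)
E
```

```text
t 21.4 p [0.4848 0.1381 0.0463] rot [3.1408e+00 2.0000e-04 1.7402e+00] F [1.8 0.4 0.1] M [ 0.   -0.36 -0.  ] op 0.0399 q [ 0.13  0.53  1.8  -0.    0.81 -0.04]
[[[0.0, 0.0, -0.0309, -0.0],[0.0, 0.0, -0.0309, -0.0],[0.0, 0.0, -0.0309, -0.0],[0.0, 0.0, -0.031, -0.0]]]
end [0.4848 0.1381 0.17  ] 1.7402
[[[-0.0318, 0.0141, 0.0, 0.0115],[-0.0316, 0.0145, 0.0, 0.0114],[-0.0314, 0.0148, 0.0, 0.0115],[-0.0313, 0.0152, 0.0, 0.0114],[-0.0311, 0.0155, 0.0, 0.0115],[-0.0309, 0.0159, 0.0, 0.0114],[-0.0307, 0.0162, 0.0, 0.0115]]]
end [ 0.6195 -0.0645  0.17  ] 1.66
```

View pics/y3.png

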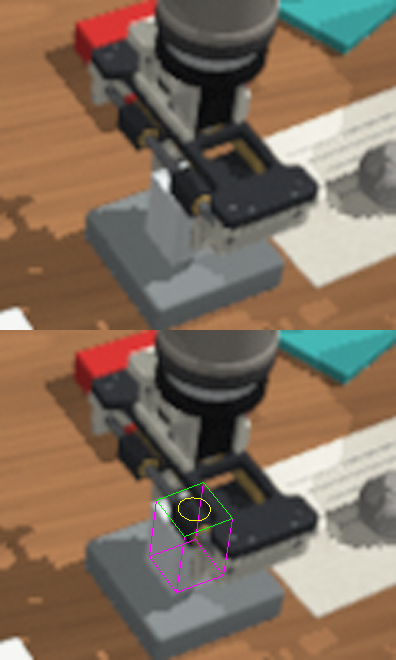

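Overlay agrees with the block standing upright. Lifting and carrying it to the warmer plate.

{"fn": "step_arm", "kwargs": {"moves": [[[0,0,-0.015,0],[0,0,-0.03,0],[0,0,-0.03,0],[0,0,-0.03,0],[0,0,-0.0095,0]]]}}

```text
time: 21.87
tool_pos: [0.4859, 0.1384, 0.1644]
tool_rot: [3.136, 0.0, 1.74]
contact_force: [0.5, 0.5, -2.0]
opening: 0.0396
```

{"fn": "step_arm", "kwargs": {"moves": [[[-0.0318,0.0141,0,0.0115],[-0.0316,0.0145,0,0.0114],[-0.0314,0.0148,0,0.0115],[-0.0313,0.0152,0,0.0114],[-0.0311,0.0155,0,0.0115],[-0.0309,0.0159,0,0.0114],[-0.0307,0.0162,0,0.0115]]]}}

```text
time: 22.45
tool_pos: [0.619, -0.0659, 0.159]
tool_rot: [-3.139, -0.001, 1.659]
contact_force: [0.2, -0.4, -3.4]
opening: 0.0399
```

{"fn": "step_arm", "kwargs": {"moves": [[[0,0,0,0],[0,0,0,0],[0,0,0,0],[0,0,0,0]]]}}

```text
time: 22.78
tool_pos: [0.6182, -0.0633, 0.1599]
tool_rot: [-3.14, -0.001, 1.661]
contact_force: [-0.4, 1.1, -1.7]
opening: 0.04
```

```bash
python3 - <<'E'
from plan import *
from ov import *
st()
overlay([None,90],"pics/z1.png",box=(230,190,370,300),k=2.7,off=(.0045,.001))
for n in("scene","top"): cv2.imwrite(f"pics/z_{n}.png",robot.read_camera(n)["frame"][:,:,::-1])
E
```

```text
t 22.78 p [ 0.6182 -0.0633  0.1599] rot [-3.1397e+00 -8.0000e-04  1.6610e+00] F [-0.4  1.1 -1.7] M [-0.06 -0.09 -0.02] op 0.04 q [-0.23  0.57  1.34  0.    1.23 -0.32]
```

View pics/z1.png

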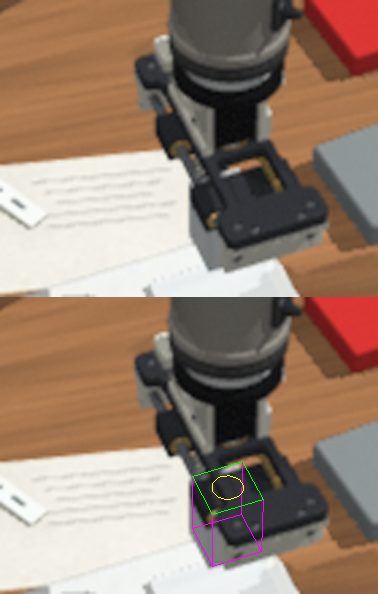

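View pics/z_scene.png

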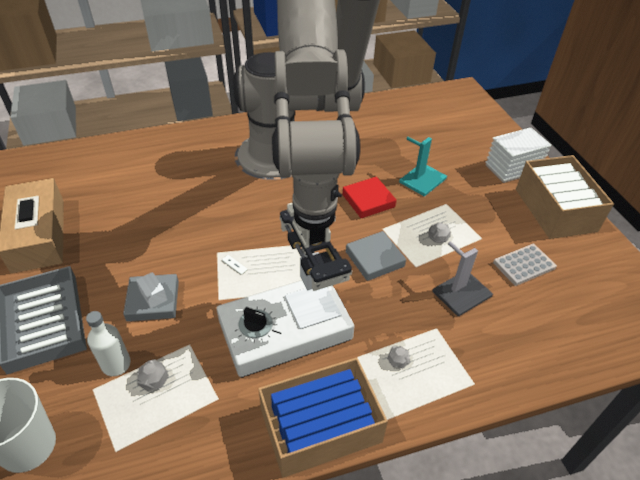

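View pics/z_top.png

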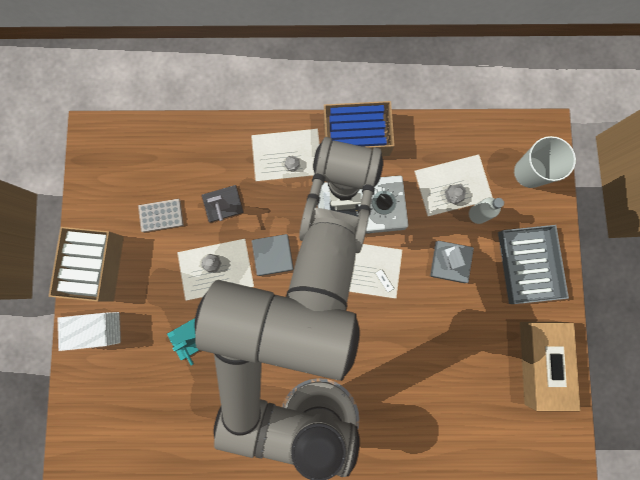

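Everything else is in place and the dial is untouched, but a finger hides the block. I'll turn the tool a quarter turn so the scene camera sees the block.

{"fn": "step_arm", "kwargs": {"moves": [[[0,0,0,0.1],[0,0,0,0.1],[0,0,0,0.1],[0,0,0,0.1],[0,0,0,0.1],[0,0,0,0.1],[0,0,0,0.1],[0,0,0,0.1]]]}}

```text
time: 23.6
tool_pos: [0.619, -0.0636, 0.161]
tool_rot: [3.141, -0.0, 0.856]
contact_force: [-0.4, -0.3, -3.2]
opening: 0.0401
```

{"fn": "step_arm", "kwargs": {"moves": [[[0,0,0,0.1],[0,0,0,0.1],[0,0,0,0.1],[0,0,0,0.1],[0,0,0,0.1],[0,0,0,0.1],[0,0,0,0],[0,0,0,0]]]}}

```text
time: 24.27
tool_pos: [0.6191, -0.0639, 0.1609]
tool_rot: [3.141, -0.0, 0.264]
contact_force: [-1.1, -0.3, -2.7]
opening: 0.0398
```

```bash
python3 - <<'E'
from plan import *
from ov import *
st()
overlay([None,90],"pics/z2.png",box=(260,215,360,290),k=4,off=(.0045,.001))
im=cv2.imread("pics/z2.png");h=im.shape[0]//2;cv2.imwrite("pics/z2.png",np.hstack([im[:h],im[h:]]))
E
```

```text
t 24.27 p [ 0.6191 -0.0639  0.1609] rot [ 3.1414e+00 -2.0000e-04  2.6380e-01] F [-1.1 -0.3 -2.7] M [-0.02  0.07 -0.01] op 0.0398 q [-0.23  0.57  1.33 -0.    1.23  1.08]
```

View pics/z2.png

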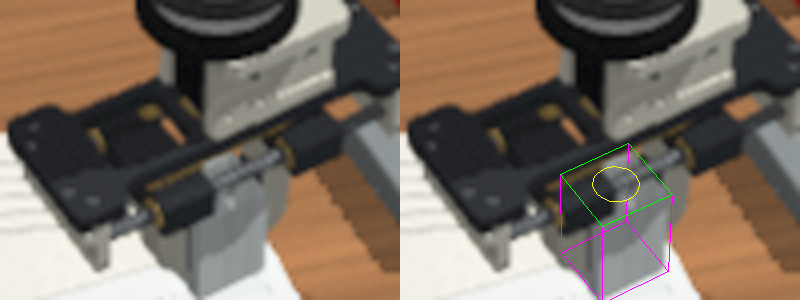

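The block is upright, its edges match the 90° overlay, and it's over the plate. Handing in.

```bash
python3 - <<'E'
from plan import *
print(robot.hand_in())
E
```

```text
the job is handed in; nothing more can be done
None
```

The job is handed in with the dial set and the block held hole-up over the plate, at about 24 s of the 72 s allowed. No verdict was reported.

- **Dial:** I turned it clockwise 1.26 rad. Fitting the pointer in the pictures put it at 49.9°, against about 49.5° for the long mark. A cruder reading of a few pixels gave 54–57°, which I put down to the pointer being only a few pixels long.
- **Finding the hole:** The scene picture already showed the hole at the far end, so I tried that end on the peg first. It slid on freely and bottomed out at about 35 mm with an 11 N push-back, so I did not try the other end.
- **Turning over:** The tool can only point down, and the block did not swing round by itself even at the lightest grip. I slid the plain end under the peg and lifted, which turned the block in a light grip. I then stood it on its own riser to square it and gripped it again at 25 N.
- **Final pose:** The block is upright over the middle of the plate to within about 2–3 mm. Its underside is about 79 mm above the plate.
- **Last checks:** The block's edges matched a drawn 90° outline. The gripper hid the hole in the last view, so "hole up" rests on the peg test and the turning steps, not on seeing it. In the last full pictures, the spare block and the other things looked to be where they started.

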